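# Bolt down the moulds and put the spanner away

## Robot

A 6-joint arm with a two-finger parallel gripper is mounted at the origin on the work surface. World frame = base frame: x ahead of the robot, y to its left, z up, the work surface at z = 0. Lengths are in m, angles in rad, forces in N, time in s.
With the tool pointing down it reaches from about 0.35 to 0.975 m from the base axis. Payload 4.9 kg.
Tool frame: the origin (TCP) lies at the very end of the fingers, on their centre line; the grasp point (between the pads) lies 19 mm behind it; z points along the fingers, y is the line along which they close (so a half turn about z gives the same grasp; the last joint's range is limited). The gripper opens to 85 mm and grips with 20 to 120 N. Pads are 22 mm wide; open, the fingers measure 114 mm over their backs; the gripper's body (76 mm by 85 mm) begins 54 mm behind the grasp point. The pads swing forward as they close: fully open they stand 13 mm farther back than shut.
Start: joints at [1.122, 0.053, 1.613, -0, 1.476, -0.119], TCP at [0.202, 0.591, 0.231] pointing down, gripper open.
Joint ranges: [-3.01, 3.01], [-1.01, 2.22], [0.06, 2.58], [-1.02, 4.17], [0.09, 2.62], [-3.14, 3.14]. Speed limits (rad/s): [2.57, 2.57, 3.14, 3.14, 3.14, 3.14].

## Interface

Orientations are given as a unit quaternion [w, x, y, z].
In Python, from plant import manip gives the robot as it stands.
- The arm moves only by the tool send_rows, never from a script. Its argument "increments" is a list of rows, each an object of numbers: "claw": the closure, from -1 (fully open) to 1 (shut); "dx", "dy", "dz": the shift along the tool's x, y, z in units of 0.5 m (1.0 is 0.5 m); "yaw": the turn about the tool's z in units of 1.5 rad (1.0 is 1.5 rad). A call has 1 to 20 rows; each row is the pose to reach, as a shift and turn from the pose commanded when the call began, along the tool's axes at that moment; what a row does not reach only later rows make up. A row lasts 1/8 s, in which the tool goes at most 62.5 mm and 10.7 degrees, less where a joint would pass 70% of its speed; a pose out of reach is approached as far as the arm can. A call with a number of a shift or a turn outside -1 to 1 is refused whole. A call with a gripper value outside its range is refused whole. The fingers move at their own pace and stop on an object; the grip force is fixed at half the most. Time passes only in rows, so rows that repeat a pose let the fingers close. It gives the time, the measured TCP pose, the force, the opening and the grip force at its end, in the units of the state.
- manip.state(): the state, without advancing time (a new reading comes with each control period).
- manip.grab_frame(name): name is "scene" or "top"; returns the picture (400x640x3 uint8, red, green, blue); there is no depth.
- manip.camera_params(name): a dict with "camera_matrix" (3x3 intrinsics, pixels), "k1" (the pictures are not rectified: a ray, as slopes to the right and down, at radius r is drawn at 1 + k1 r^2 times it, then the intrinsics apply), "extrinsics" (4x4, takes a point from world to camera coordinates). Camera axes: x right, y down, z forward; pixel columns grow to the right and rows downward; lengths in m; the calibration is good to about 2 mm. A picture is of the moment at which its call begins. camera_params takes no time and is no camera call.
- manip.job_done(): hands the job in; it is judged then, once.
The state is a dict: "time": time; "joint_pos": joint angles; "joint_vel": joint speeds; "joint_efforts": joint torques, N m; "tool_pos": TCP position; "tool_rot": TCP orientation; "contact_force": force on the tool from outside, world axes, zero at the start; "ft_torque": the same for the moment, N m; "gripper_width": opening from 0.0 (shut) to 1.0 (fully open); "grasp_force": force on a finger pad.
Only numpy, scipy, OpenCV 4.12 (cv2) and the standard library are available. Lean on these libraries where they do the work, as an engineer would, in place of code of your own. Each camera call takes 0.05 s, during which the arm holds its last target. There are 200 camera calls.

## Task

Get the moulds on the press bed ready for pressing: first spin every nut down clockwise by hand until all of them are just snug, and only then take the spanner and pull each one the last eighth of a turn to its stop (not by hand, and do not use the spanner on a nut that is still loose). Then lay the spanner flat in the open tool case, let go, and press the case lid shut until it clicks past its catch, leaving the other things on the bench where they are.

Things in the scene. Friction and masses are not known exactly. Their poses are not given: they have to be found in the camera images.
- bed: fixed dark steel press bed, 100 x 440 mm, 12 mm thick, with yellow ribs 10 mm higher that form three square pockets, 160 mm apart along its own y (the long side); origin at the centre of its underside on the bench. Two or three moulds stand in the pockets
- mould_a: two-part mould, 80 x 80 x 40 mm, 2.25 kg, square in a shallow pocket of the bed, where it stays (may be absent); origin at the centre of its underside, which is 12 mm above the bench. On top a fixed brass washer, 58 mm across, 4 mm thick, and on that the captive steel hex nut on a vertical 28 mm stud that stands 14 mm above the nut's top
- nut_a_top (a point): centre of the top face of mould_a's hex nut (46 mm across flats, 53 mm across corners, 26 mm high; its top is 82 mm and its underside 56 mm above the bench, and it does not rise or sink as it turns); turns with the nut. Two of the six flats face this frame's +y and -y, the others follow every 60 degrees; a red mark is painted on the +y flat
- nut_a (a joint): free spin of this nut in rad: grows clockwise seen from above (tightening); starts at 0.2 to 1.1, turns with little effort (0.08 N m) and stays where left; at 3.0 the nut is snug on its washer
- seat_a (a joint): final tightening of the same nut in rad, beyond snug: 0 at the start; once the nut is snug, turning it on clockwise moves this joint, stiff (0.7 N m, stays where left), to the hard stop at 0.75. The nut's heading in the world is turned clockwise by the sum of both joints
- mould_b: two-part mould, 80 x 80 x 40 mm, 2.25 kg, square in a shallow pocket of the bed, where it stays (may be absent); origin at the centre of its underside, which is 12 mm above the bench. On top a fixed brass washer, 58 mm across, 4 mm thick, and on that the captive steel hex nut on a vertical 28 mm stud that stands 14 mm above the nut's top
- nut_b_top (a point): centre of the top face of mould_b's hex nut (46 mm across flats, 53 mm across corners, 26 mm high; its top is 82 mm and its underside 56 mm above the bench, and it does not rise or sink as it turns); turns with the nut. Two of the six flats face this frame's +y and -y, the others follow every 60 degrees; a red mark is painted on the +y flat
- nut_b (a joint): free spin of this nut in rad: grows clockwise seen from above (tightening); starts at 0.2 to 1.1, turns with little effort (0.08 N m) and stays where left; at 3.0 the nut is snug on its washer
- seat_b (a joint): final tightening of the same nut in rad, beyond snug: 0 at the start; once the nut is snug, turning it on clockwise moves this joint, stiff (0.7 N m, stays where left), to the hard stop at 0.75. The nut's heading in the world is turned clockwise by the sum of both joints
- mould_c: two-part mould, 80 x 80 x 40 mm, 2.25 kg, square in a shallow pocket of the bed, where it stays (may be absent); origin at the centre of its underside, which is 12 mm above the bench. On top a fixed brass washer, 58 mm across, 4 mm thick, and on that the captive steel hex nut on a vertical 28 mm stud that stands 14 mm above the nut's top
- nut_c_top (a point): centre of the top face of mould_c's hex nut (46 mm across flats, 53 mm across corners, 26 mm high; its top is 82 mm and its underside 56 mm above the bench, and it does not rise or sink as it turns); turns with the nut. Two of the six flats face this frame's +y and -y, the others follow every 60 degrees; a red mark is painted on the +y flat
- nut_c (a joint): free spin of this nut in rad: grows clockwise seen from above (tightening); starts at 0.2 to 1.1, turns with little effort (0.08 N m) and stays where left; at 3.0 the nut is snug on its washer
- seat_c (a joint): final tightening of the same nut in rad, beyond snug: 0 at the start; once the nut is snug, turning it on clockwise moves this joint, stiff (0.7 N m, stays where left), to the hard stop at 0.75. The nut's heading in the world is turned clockwise by the sum of both joints
- wrench: loose flat open-ended spanner along its own x, 200 mm, 0.4 kg; red handle 20 wide, 22 high, x = -75 to 62 mm. Origin under the grip point (near its centre of mass), z up. Head 78 wide; prongs x = 77 to 123, 3 to 19 mm above the underside, 50 mm gap, throat at x = 79. Goes over a nut from above, x axis parallel to two flats, 2 mm play each side; bites after about 0.17 rad
- wrench_jaw (a point): middle of the spanner's jaw gap, to go on the nut's axis: 105 mm from the wrench's origin along its +x, 11 mm above its underside
- case: fixed black open tool case, 160 mm (own x) x 250 mm (own y) x 45 mm high, walls and floor 5 mm; origin at the centre of its underside. The lid is hinged along the top of its +x wall, along the case's y (x = 80, z = 45 mm in the case's frame); the snap catch is in the middle of its -x wall
- lid (a joint): opening angle of the yellow lid (166 x 250 x 7 mm, 0.2 kg) in rad: 0 shut, about 1.57 upright, up to 1.95 leaning back; the hinge is stiff (0.22 N m) and the lid stays where left. At about 0.08 the lid meets a snap catch that takes about 6 N at the free edge to overcome; it snaps shut below 0.035
- lid_edge (a point): middle of the lid's free edge on its outer face (yellow, with a black panel; on top when shut), 166 mm from the hinge
- puck: loose bystander: green moulded disc, 68 mm across, 18 mm high; origin centre of underside
- jar: loose bystander: orange pellet jar, 70 mm across, 100 mm high; origin centre of underside
- driver: loose bystander: screwdriver
- brush: loose bystander: bench brush
- tape: loose bystander: blue roll, 90 mm across, 24 mm high
- blank: loose bystander: blue plastic blank, 50 x 90 x 16 mm

How it is judged:
On the way, in this order (a step that is already met when the one before it is completed fails the run):
1. every nut present is spun down by hand until snug (spin above 2.8 of 3.0) (value of joint each of nut_a, nut_b, nut_c above 2.8 rad), for 0.2 s.
2. every nut present is pulled up with the spanner (final tightening above 0.6 of 0.75) (all of step 1 and value of joint each of seat_a, seat_b, seat_c above 0.6 rad), for 0.2 s.
3. the spanner lies released in the tool case, lid still open (x of wrench in the frame of case between -0.07 and 0.07 m and y of wrench in the frame of case between -0.1 and 0.1 m and z of wrench in the frame of case below 0.035 m and linear speed of wrench below 0.03 m/s and contact force between the fingers and wrench below 0.5 N and value of joint lid above 0.3 rad), for 0.2 s.
At the end, for the whole second after the job is handed in: Every nut present is snug (spin above 2.8 rad) and tightened (above 0.6 rad of 0.75), the spanner lies at rest in the case, and the lid is snapped shut (below 0.025 rad) (all of step 2 and x of wrench in the frame of case between -0.07 and 0.07 m and y of wrench in the frame of case between -0.1 and 0.1 m and z of wrench in the frame of case below 0.035 m and linear speed of wrench below 0.03 m/s and value of joint lid below 0.025 rad); the robot touches nothing.
It fails at once if a nut is tightened beyond snug with the gripper (more than 0.25 rad) instead of the spanner ((contact force between the fingers and mould_a above 2 N and value of joint seat_a above 0.25 rad and velocity of joint seat_a above 0.05 rad/s and contact force between wrench and mould_a below 0.5 N) or (contact force between the fingers and mould_b above 2 N and value of joint seat_b above 0.25 rad and velocity of joint seat_b above 0.05 rad/s and contact force between wrench and mould_b below 0.5 N) or (contact force between the fingers and mould_c above 2 N and value of joint seat_c above 0.25 rad and velocity of joint seat_c above 0.05 rad/s and contact force between wrench and mould_c below 0.5 N)).
It fails at once if the spanner is used on a nut that is still loose ((contact force between wrench and mould_a above 3 N and value of joint nut_a below 2.5 rad and velocity of joint nut_a above 0.05 rad/s) or (contact force between wrench and mould_b above 3 N and value of joint nut_b below 2.5 rad and velocity of joint nut_b above 0.05 rad/s) or (contact force between wrench and mould_c above 3 N and value of joint nut_c below 2.5 rad and velocity of joint nut_c above 0.05 rad/s)).
It fails at once if a bystander is moved more than 40 mm (distance of any of puck, jar, driver, brush, tape, blank from where it was at the start of the episode above 0.04 m).
Of mould_a, mould_b, mould_c only 2 to 3 are there at a start; the rules pass over those that are not, and their reading is None.
At some moment in a run one of wrench may be knocked a few centimetres aside while the robot is not near it.
Once in a run the grip may slacken for a moment while it holds something.
It also fails if it takes over 210 s, if anything falls off the work surface, if the arm or the gripper's body presses on something with over 40 N, if the wrist force passes 120 N, or if a joint passes its speed limit or range.

## Working session

There is one attempt and no reset: what is moved stays moved. The work goes in short steps, Python scripts to look and compute and a tool call to move; the robot and the scene stay as the last step left them, time stands still between calls to the robot, and variables do not carry over. Pictures are saved under pics/ and viewed, at most 14 in all, crops included, and the job is handed in when it is done.

Besides the shell and the picture viewer there is one more tool, called after "Call:" as name(argument=value, ...), one argument or row to a line, values as JSON. send_rows: Moves the arm, as the interface text tells. Shifts and turns lie within -1 to 1; 1 stands for 0.5 m of shift or 1.5 rad of turn. Its arguments: {"type":"object","properties":{"increments":{"type":"array","items":{"type":"object","properties":{"claw":{"type":"number"},"dx":{"type":"number"},"dy":{"type":"number"},"dz":{"type":"number"},"yaw":{"type":"number"}}}}},"required":["increments"]}

```bash
mkdir -p pics; ls; cat > h.py <<'E'
import numpy as np, cv2
from plant import manip
def cam(n):
    p=manip.camera_params(n); return np.array(p["camera_matrix"]),p["k1"],np.array(p["extrinsics"])
def ray(n,uv):
    K,k1,T=cam(n)
    d=(np.array([uv[0],uv[1],1.]));d=np.linalg.inv(K)@d; s=d[:2].copy(); 
    for _ in range(30): s=d[:2]/(1+k1*(s@s))
    R=T[:3,:3]; return -R.T@T[:3,3], R.T@np.array([s[0],s[1],1])
def onz(n,uv,z):
    o,d=ray(n,uv); return o+d*(z-o[2])/d[2]
def proj(n,p):
    K,k1,T=cam(n); c=T[:3,:3]@np.array(p)+T[:3,3]; s=c[:2]/c[2]; s=s*(1+k1*(s@s)); return (K@[s[0],s[1],1])[:2]
def snap(n,f):
    im=np.array(manip.grab_frame(n)); cv2.imwrite("pics/"+f,im[:,:,::-1]); return im
E
python3 - <<'E'
from h import *
for n in("scene","top"):
    snap(n,n+"0.png"); print(n,cam(n)); print(-cam(n)[2][:3,:3].T@cam(n)[2][:3,3])
print(manip.state())
E
```

```text
pics
scene (array([[394.27286279,   0.        , 319.18365515],
       [  0.        , 394.27286279, 194.59961097],
       [  0.        ,   0.        ,   1.        ]]), -0.07902340833417922, array([[-0.79156523,  0.61100241,  0.01002701,  0.4531548 ],
       [ 0.49030708,  0.64482449, -0.5863449 , -0.21041569],
       [-0.36472381, -0.45921393, -0.80999945,  1.37209412],
       [ 0.        ,  0.        ,  0.        ,  1.        ]]))
[0.96230527 0.48888725 0.98347554]
top (array([[365.3667691 ,   0.        , 316.75786413],
       [  0.        , 365.3667691 , 204.23809262],
       [  0.        ,   0.        ,   1.        ]]), 0.005431084987669284, array([[ 0.02716627, -0.999586  , -0.00947769, -0.03233296],
       [-0.99771648, -0.02652652, -0.0621141 ,  0.55419002],
       [ 0.06183697,  0.01114346, -0.99802405,  1.2387311 ],
       [ 0.        ,  0.        ,  0.        ,  1.        ]]))
[ 0.4772035  -0.03142259  1.27040001]
{'time': 0.1, 'joint_pos': array([ 1.12199153e+00,  5.33115658e-02,  1.61413657e+00, -1.64669943e-05,
        1.47598456e+00, -1.18973921e-01]), 'joint_vel': array([ 9.31852930e-04, -7.46401718e-04, -5.11270361e-03,  8.96409222e-05,
       -1.24563550e-03, -9.47845255e-04]), 'joint_efforts': array([-5.85055914e-04, -3.94905639e+01, -3.71361530e+01, -2.08722377e-04,
        3.91929148e-03,  3.05360686e-05]), 'tool_pos': array([0.2021746 , 0.59081451, 0.23018512]), 'tool_rot': array([-2.49821553e-04,  1.64168073e-01,  9.86431953e-01, -8.85488767e-04]), 'contact_force': array([ 0.29487831, -0.12083725, -0.20907901]), 'ft_torque': array([ 0.03363523, -0.02175876, -0.00711675]), 'grasp_force': 0.0, 'gripper_width': 0.9990726231061475}
```

View pics/scene0.png

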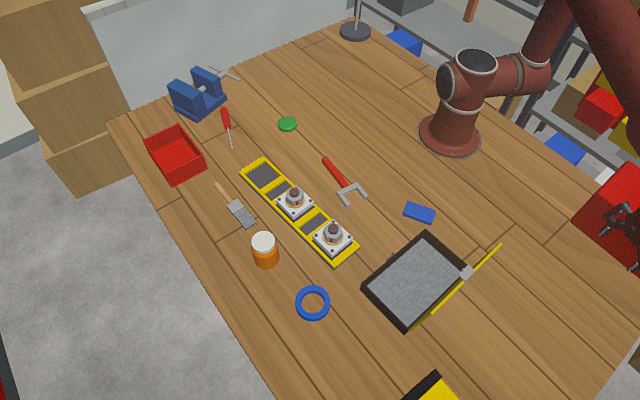

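View pics/top0.png

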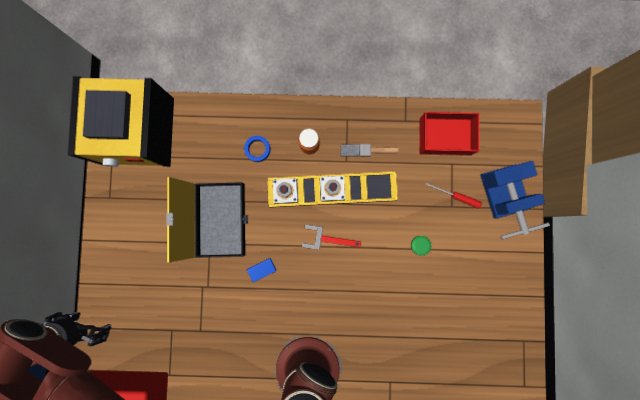

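The scene shows two moulds on the bed (near (295,200) and (333,237)), the spanner at (345,182), and the open case at (415,280). In the top view the nuts are at (286,189) and (333,187), the spanner at (330,238) and the case at (221,219).

```bash
python3 - <<'E'
from h import *
t=cv2.imread("pics/top0.png"); s=cv2.imread("pics/scene0.png")
r=lambda im,x,y,w,h,k:cv2.resize(im[y:y+h,x:x+w],None,fx=k,fy=k,interpolation=cv2.INTER_CUBIC)
A=r(t,262,168,100,42,8); B=r(s,270,178,100,70,8)[:]
cv2.imwrite("pics/c0.png",np.vstack([A[:,:800],cv2.resize(B,(800,560))])[:896][:, :].copy() if 0 else np.vstack([cv2.resize(A,(640,269)),cv2.resize(B,(470,329))[:,:470] if 0 else cv2.copyMakeBorder(cv2.resize(B,(470,329)),0,0,0,170,0)]))
hsv=cv2.cvtColor(t,cv2.COLOR_BGR2HSV)
def mask(lo,hi,x0,y0,x1,y1):
    m=cv2.inRange(hsv,lo,hi); q=np.zeros_like(m); q[y0:y1,x0:x1]=m[y0:y1,x0:x1]; return q
m=mask((22,120,100),(34,255,255),262,160,402,215)
pts=cv2.findNonZero(m); R=cv2.minAreaRect(pts); 
bx=np.array([onz("top",p,.022) for p in cv2.boxPoints(R)]); print("bed",bx.round(4),bx.mean(0))
m=mask((0,150,80),(8,255,255),300,220,370,255)|mask((172,150,80),(180,255,255),300,220,370,255)
p=cv2.findNonZero(m)[:,0]; w=np.array([onz("top",q,.022)[:2] for q in p]); c=w.mean(0); u,sv,v=np.linalg.svd(w-c); d=v[0]; pr=(w-c)@d
print("handle",c,d,np.degrees(np.arctan2(d[1],d[0])),pr.min(),pr.max(),((w-c)@v[1]).ptp() if 0 else np.ptp((w-c)@v[1]))
# wrench head gray blob
g=mask((0,0,110),(180,60,255),295,218,326,255); p=cv2.findNonZero(g)[:,0]; hh=np.array([onz("top",q,.019)[:2] for q in p]); print("head",hh.mean(0),len(p))
# case interior gray
m=mask((0,0,70),(180,70,220),195,180,246,260);n,l,st,ce=cv2.connectedComponentsWithStats(m);i=1+st[1:,4].argmax()
R=cv2.minAreaRect(cv2.findNonZero((l==i).astype(np.uint8)));b=np.array([onz("top",q,.005)[:2] for q in cv2.boxPoints(R)]);print("case floor",b.round(4),b.mean(0))
m=mask((22,120,80),(34,255,255),160,165,205,270);R=cv2.boxPoints(cv2.minAreaRect(cv2.findNonZero(m)));print("lid px",R)
E
```

```text
bed [[ 0.6402  0.1573  0.022 ]
 [ 0.6748 -0.2841  0.022 ]
 [ 0.5773 -0.2905  0.022 ]
 [ 0.5426  0.1487  0.022 ]] [ 0.60872956 -0.06714109  0.022     ]
handle [ 0.43188364 -0.10031936] [-0.12292739 -0.99241567] -97.06108092591545 -0.06626409191883494 0.06917494070170295 0.02151432525509257
head [ 0.44252934 -0.01130706] 215
case floor [[0.373  0.3806]
 [0.612  0.3919]
 [0.6158 0.2487]
 [0.3769 0.2391]] [0.49442369 0.31507311]
lid px [[166.99998 260.99997]
 [166.99998 176.99997]
 [192.99998 176.99997]
 [192.99998 260.99997]]
```

View pics/c0.png

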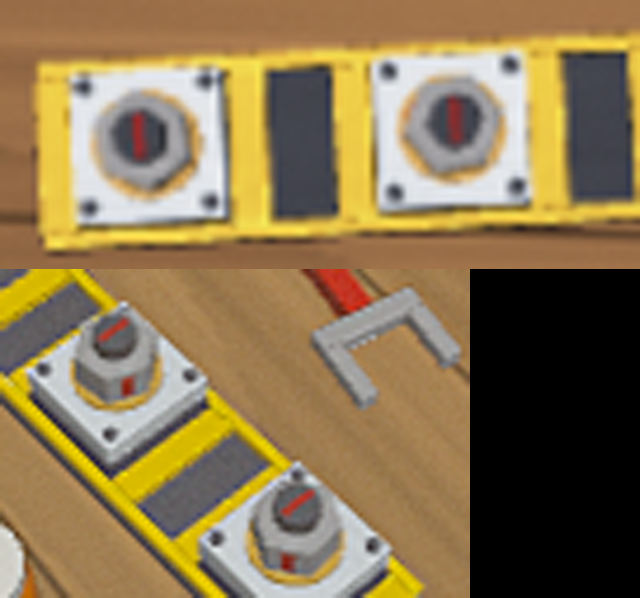

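Crops: the red marks sit on scene-facing flats at about (297,203) for the middle nut and (331,240) for the left nut; flats are readable for rough angles only. Now I compute nut axes and headings.

```bash
python3 - <<'E'
from h import *
t=cv2.imread("pics/top0.png"); s=cv2.imread("pics/scene0.png")
ax={'L':(0.5963,0.0924),'M':(0.6087,-0.0671)}
hs=cv2.cvtColor(s,cv2.COLOR_BGR2HSV); red=cv2.inRange(hs,(0,110,70),(8,255,255))|cv2.inRange(hs,(172,110,70),(180,255,255))
for n,a in ax.items():
    print(n,'proj top nut',proj('top',[*a,.082]),'stud',proj('top',[*a,.096]),'scene stud',proj('scene',[*a,.096]))
for n,(u,v) in {'M':(297,203),'L':(331,240)}.items():
    q=red.copy(); q[:v-5]=0;q[v+6:]=0;q[:,:u-6]=0;q[:,u+7:]=0
    p=cv2.findNonZero(q)[:,0]; c=p.mean(0); w=onz('scene',c,.069)[:2]; d=w-ax[n]; print(n,len(p),c,w,np.linalg.norm(d),np.degrees(np.arctan2(d[1],d[0])))
# stud blobs dark, in top
ht=cv2.cvtColor(t,cv2.COLOR_BGR2HSV)
for n,(u,v) in {'L':(284,189),'M':(333,187)}.items():
    # brass washer+nut: use non-white within plate
    for nm,m in (('dark',cv2.inRange(ht,(0,0,0),(180,255,110))|cv2.inRange(ht,(0,120,0),(8,255,255))|cv2.inRange(ht,(170,120,0),(180,255,255))),('brass',cv2.inRange(ht,(10,60,120),(30,255,255)))):
        q=np.zeros_like(m); q[v-10:v+11,u-10:u+11]=m[v-10:v+11,u-10:u+11]
        k,l,st,ce=cv2.connectedComponentsWithStats(q); i=1+st[1:,4].argmax(); print(n,nm,ce[i],st[i], onz('top',ce[i],.096 if nm=='dark' else .056))
# lid
for e in np.arange(1.4,2.0,.1): print(round(e,1),proj('top',[.494,.391-.166*np.cos(e),.045+.166*np.sin(e)]))
E
```

```text
L proj top nut [283.34065397 189.46945266] stud [282.90412128 189.02559066] scene stud [333.87285808 227.07090051]
M proj top nut [332.21354406 186.96585329] stud [332.35550462 186.49198137] scene stud [294.63498424 190.4826196 ]
M 8 [296.5 202.5] [ 0.61830001 -0.04651439] 0.022714035977703256 64.99819719121406
L 7 [330.71428571 239.85714286] [0.61661573 0.10600753] 0.02445186317301196 33.81428338047123
L dark [283.43103448 189.05172414] [279 185   9   9  58] [0.5962599  0.09069357 0.096     ]
L brass [287.64912281 191.96491228] [278 182  16  17  57] [0.59091646 0.08043814 0.056     ]
M dark [332.65454545 186.45454545] [329 183   8   8  55] [ 0.60884663 -0.06806194  0.096     ]
M brass [330.62962963 190.77777778] [324 182  17  15  54] [ 0.5986614  -0.06291312  0.056     ]
1.4 [185.10774678 217.53563781]
1.5 [179.20647209 217.36619118]
1.6 [173.47225304 217.21028705]
1.7 [167.98917401 217.07021239]
1.8 [162.83626047 216.94794219]
1.9 [158.08537607 216.8450893 ]
2.0 [153.79944837 216.76286959]
```

```bash
cat >> h.py <<'E'
from scipy.spatial.transform import Rotation as Ro
def pose():
    s=manip.state(); q=s["tool_rot"]; R=Ro.from_quat([q[1],q[2],q[3],q[0]]).as_matrix(); return s,np.array(s["tool_pos"]),R
def psi(R): return np.degrees(np.arctan2(R[1,1],R[0,1]))
def go(*ts):
    "ts: (x,y,z,psi_deg or None) -> rows relative to the current pose"
    s,p,R=pose(); c=psi(R)
    for t in ts:
        d=R.T@(np.array(t[:3])-p); y=0 if t[3] is None else -np.radians(t[3]-c)
        print("dx %.4f dy %.4f dz %.4f yaw %.4f"%(*(d/.5),y/1.5))
def st():
    s,p,R=pose(); print("t %.2f pos %s psi %.1f F %s T %s w %.3f gf %.1f q6 %.2f q1 %.2f"%(s["time"],p.round(4),psi(R),s["contact_force"].round(1),s["ft_torque"].round(2),s["gripper_width"],s["grasp_force"],s["joint_pos"][5],s["joint_pos"][0]), "tilt",R[:2,2].round(4))
E
python3 -c "
from h import *
st(); go((.3,.5,.34,None),(.596,.0915,.2,94),(.5963,.0915,.12,94),(.5963,.0915,.056,94))"
```

```text
t 0.10 pos [0.2022 0.5908 0.2302] psi 71.1 F [ 0.3 -0.1 -0.2] T [ 0.03 -0.02 -0.01] w 0.999 gf 0.0 q6 -0.12 q1 1.12 tilt [-0.0008 -0.0017]
dx -0.2439 dy -0.1089 dz -0.2195 yaw 0.0000
dx -1.0686 dy -0.6896 dz 0.0614 yaw -0.2664
dx -1.0692 dy -0.6891 dz 0.2214 yaw -0.2664
dx -1.0693 dy -0.6889 dz 0.3494 yaw -0.2664
```

Call:
send_rows(
  increments=[
    {"dx": -0.1, "dy": -0.05, "dz": -0.2, "claw": -1},
    {"dx": -0.24, "dy": -0.11, "dz": -0.22, "claw": -1},
    {"dx": -0.24, "dy": -0.11, "dz": -0.22, "claw": -1},
    {"dx": -0.97, "dy": -0.65, "dz": -0.15, "yaw": -0.266, "claw": -1},
    {"dx": -0.97, "dy": -0.65, "dz": -0.15, "yaw": -0.266, "claw": -1},
    {"dx": -0.97, "dy": -0.65, "dz": -0.15, "yaw": -0.266, "claw": -1},
    {"dx": -0.97, "dy": -0.65, "dz": -0.15, "yaw": -0.266, "claw": -1},
    {"dx": -0.97, "dy": -0.65, "dz": -0.15, "yaw": -0.266, "claw": -1},
    {"dx": -0.97, "dy": -0.65, "dz": -0.15, "yaw": -0.266, "claw": -1},
    {"dx": -0.97, "dy": -0.65, "dz": -0.15, "yaw": -0.266, "claw": -1},
    {"dx": -0.97, "dy": -0.65, "dz": -0.15, "yaw": -0.266, "claw": -1},
    {"dx": -0.97, "dy": -0.65, "dz": -0.15, "yaw": -0.266, "claw": -1},
    {"dx": -0.97, "dy": -0.65, "dz": -0.15, "yaw": -0.266, "claw": -1},
    {"dx": -0.97, "dy": -0.65, "dz": -0.15, "yaw": -0.266, "claw": -1},
    {"dx": -0.97, "dy": -0.65, "dz": -0.15, "yaw": -0.266, "claw": -1},
  ],
)

```text
invalid input
```

```bash
python3 -c "
from h import *
st(); go((.5963,.0915,.13,94),(.5963,.0915,.056,94))"
```

```text
t 0.10 pos [0.2022 0.5908 0.2302] psi 71.1 F [ 0.3 -0.1 -0.2] T [ 0.03 -0.02 -0.01] w 0.999 gf 0.0 q6 -0.12 q1 1.12 tilt [-0.0008 -0.0017]
dx -1.0692 dy -0.6891 dz 0.2014 yaw -0.2664
dx -1.0693 dy -0.6889 dz 0.3494 yaw -0.2664
```

Call:
send_rows(
  increments=[
    {"dx": -0.1, "dy": -0.05, "dz": -0.2, "yaw": 0, "claw": -1},
    {"dx": -0.24, "dy": -0.11, "dz": -0.22, "yaw": 0, "claw": -1},
    {"dx": -0.24, "dy": -0.11, "dz": -0.22, "yaw": 0, "claw": -1},
    {"dx": -0.97, "dy": -0.65, "dz": -0.15, "yaw": -0.266, "claw": -1},
    {"dx": -0.97, "dy": -0.65, "dz": -0.15, "yaw": -0.266, "claw": -1},
    {"dx": -0.97, "dy": -0.65, "dz": -0.15, "yaw": -0.266, "claw": -1},
    {"dx": -0.97, "dy": -0.65, "dz": -0.15, "yaw": -0.266, "claw": -1},
    {"dx": -0.97, "dy": -0.65, "dz": -0.15, "yaw": -0.266, "claw": -1},
    {"dx": -0.97, "dy": -0.65, "dz": -0.15, "yaw": -0.266, "claw": -1},
    {"dx": -0.97, "dy": -0.65, "dz": -0.15, "yaw": -0.266, "claw": -1},
    {"dx": -0.97, "dy": -0.65, "dz": -0.15, "yaw": -0.266, "claw": -1},
    {"dx": -0.97, "dy": -0.65, "dz": -0.15, "yaw": -0.266, "claw": -1},
    {"dx": -0.97, "dy": -0.65, "dz": -0.15, "yaw": -0.266, "claw": -1},
    {"dx": -0.97, "dy": -0.65, "dz": -0.15, "yaw": -0.266, "claw": -1},
  ],
)

```text
time: 1.85
tool_pos: [0.5555, 0.1278, 0.3065]
tool_rot: [0.0, -0.035, 0.999, 0.0]
contact_force: [-0.5, 0.3, -0.3]
gripper_width: 0.996
grasp_force: 0.0
```

```bash
python3 -c "
from h import *
st(); go((.5963,.0915,.13,94),(.5963,.0915,.056,94))"
```

```text
t 1.85 pos [0.5555 0.1278 0.3065] psi 94.1 F [-0.5  0.3 -0.3] T [ 0.03 -0.02 -0.02] w 0.996 gf 0.0 q6 -1.55 q1 0.10 tilt [0.0001 0.0002]
dx -0.0762 dy -0.0783 dz 0.3529 yaw 0.0007
dx -0.0762 dy -0.0783 dz 0.5009 yaw 0.0007
```

Call:
send_rows(
  increments=[
    {"dx": -0.076, "dy": -0.077, "dz": 0.1, "yaw": 0, "claw": -1},
    {"dx": -0.076, "dy": -0.077, "dz": 0.2, "yaw": 0, "claw": -1},
    {"dx": -0.076, "dy": -0.077, "dz": 0.3, "yaw": 0, "claw": -1},
    {"dx": -0.076, "dy": -0.077, "dz": 0.38, "yaw": 0, "claw": -1},
    {"dx": -0.076, "dy": -0.077, "dz": 0.44, "yaw": 0, "claw": -1},
    {"dx": -0.076, "dy": -0.077, "dz": 0.48, "yaw": 0, "claw": -1},
    {"dx": -0.076, "dy": -0.077, "dz": 0.5, "yaw": 0, "claw": -1},
    {"dx": -0.076, "dy": -0.077, "dz": 0.5, "yaw": 0, "claw": -1},
    {"dx": -0.076, "dy": -0.077, "dz": 0.5, "yaw": 0, "claw": 1},
    {"dx": -0.076, "dy": -0.077, "dz": 0.5, "yaw": 0, "claw": 1},
    {"dx": -0.076, "dy": -0.077, "dz": 0.5, "yaw": 0, "claw": 1},
    {"dx": -0.076, "dy": -0.077, "dz": 0.5, "yaw": 0, "claw": 1},
    {"dx": -0.076, "dy": -0.077, "dz": 0.5, "yaw": 0, "claw": 1},
    {"dx": -0.076, "dy": -0.077, "dz": 0.5, "yaw": 0, "claw": 1},
  ],
)

```text
time: 3.6
tool_pos: [0.5975, 0.0913, 0.0582]
tool_rot: [0.001, -0.034, 0.999, 0.0]
contact_force: [-1.9, 0.8, 5.4]
gripper_width: 0.538
grasp_force: 60.2
```

```bash
python3 -c "
from h import *
st()"
```

```text
t 3.60 pos [0.5975 0.0913 0.0582] psi 94.0 F [-1.9  0.8  5.4] T [0.31 0.4  0.02] w 0.538 gf 60.2 q6 -1.61 q1 0.03 tilt [0.0019 0.0009]
```

Call:
send_rows(
  increments=[
    {"dx": 0, "dy": 0, "dz": -0.004, "yaw": 0.1, "claw": 1},
    {"dx": 0, "dy": 0, "dz": -0.004, "yaw": 0.2, "claw": 1},
    {"dx": 0, "dy": 0, "dz": -0.004, "yaw": 0.3, "claw": 1},
    {"dx": 0, "dy": 0, "dz": -0.004, "yaw": 0.4, "claw": 1},
    {"dx": 0, "dy": 0, "dz": -0.004, "yaw": 0.5, "claw": 1},
    {"dx": 0, "dy": 0, "dz": -0.004, "yaw": 0.6, "claw": 1},
    {"dx": 0, "dy": 0, "dz": -0.004, "yaw": 0.7, "claw": 1},
    {"dx": 0, "dy": 0, "dz": -0.004, "yaw": 0.8, "claw": 1},
    {"dx": 0, "dy": 0, "dz": -0.004, "yaw": 0.9, "claw": 1},
    {"dx": 0, "dy": 0, "dz": -0.004, "yaw": 1.0, "claw": 1},
    {"dx": 0, "dy": 0, "dz": -0.004, "yaw": 1.0, "claw": 1},
    {"dx": 0, "dy": 0, "dz": -0.004, "yaw": 1.0, "claw": 1},
  ],
)

```text
time: 5.1
tool_pos: [0.5982, 0.093, 0.0584]
tool_rot: [0.001, 0.656, 0.755, 0.003]
contact_force: [5.9, 7.2, -6.6]
gripper_width: 0.537
grasp_force: 61.5
```

```bash
python3 -c "
from h import *
st()"
```

```text
t 5.10 pos [0.5982 0.093  0.0584] psi 8.0 F [ 5.9  7.2 -6.6] T [ 1.11 -1.12 -0.06] w 0.537 gf 61.5 q6 -0.11 q1 0.03 tilt [0.0052 0.0043]
```

Call:
send_rows(
  increments=[
    {"dx": 0, "dy": 0, "dz": 0, "yaw": 0.1, "claw": 1},
    {"dx": 0, "dy": 0, "dz": 0, "yaw": 0.2, "claw": 1},
    {"dx": 0, "dy": 0, "dz": 0, "yaw": 0.23, "claw": 1},
    {"dx": 0, "dy": 0, "dz": 0, "yaw": 0.23, "claw": 1},
  ],
)

```text
time: 5.6
tool_pos: [0.5991, 0.0929, 0.0585]
tool_rot: [0.001, 0.776, 0.631, 0.004]
contact_force: [9.6, 7.0, -7.9]
gripper_width: 0.535
grasp_force: 61.5
```

```bash
python3 -c "
from h import *
st()"
```

```text
t 5.60 pos [0.5991 0.0929 0.0585] psi -11.8 F [ 9.6  7.  -7.9] T [ 1.15 -1.6  -0.07] w 0.535 gf 61.5 q6 0.23 q1 0.03 tilt [0.0075 0.0042]
```

Call:
send_rows(
  increments=[
    {"dx": 0, "dy": 0, "dz": 0, "yaw": 0.03, "claw": 1},
    {"dx": 0, "dy": 0, "dz": 0, "yaw": 0.03, "claw": 1},
  ],
)

```text
time: 5.85
tool_pos: [0.5992, 0.0929, 0.0585]
tool_rot: [0.001, 0.79, 0.613, 0.004]
contact_force: [10.0, 7.1, -8.4]
gripper_width: 0.536
grasp_force: 61.6
```

```bash
python3 -c "
from h import *
st()"
```

```text
t 5.85 pos [0.5992 0.0929 0.0585] psi -14.4 F [10.   7.1 -8.4] T [ 1.11 -1.61 -0.07] w 0.536 gf 61.6 q6 0.28 q1 0.03 tilt [0.0077 0.0042]
```

Call:
send_rows(
  increments=[
    {"dx": 0, "dy": 0, "dz": 0, "yaw": 0.03, "claw": 1},
    {"dx": 0, "dy": 0, "dz": 0, "yaw": 0.03, "claw": 1},
  ],
)

```text
time: 6.1
tool_pos: [0.5993, 0.0929, 0.0586]
tool_rot: [0.001, 0.804, 0.595, 0.004]
contact_force: [9.7, 7.1, -8.4]
gripper_width: 0.538
grasp_force: 61.6
```

```bash
python3 -c "
from h import *
st()"
```

```text
t 6.10 pos [0.5993 0.0929 0.0586] psi -16.9 F [ 9.7  7.1 -8.4] T [ 1.08 -1.69 -0.07] w 0.538 gf 61.6 q6 0.32 q1 0.03 tilt [0.008  0.0041]
```

Call:
send_rows(
  increments=[
    {"dx": 0, "dy": 0, "dz": 0, "yaw": 0.03, "claw": 1},
    {"dx": 0, "dy": 0, "dz": 0, "yaw": 0.03, "claw": 1},
  ],
)

```text
time: 6.35
tool_pos: [0.5993, 0.0928, 0.0586]
tool_rot: [0.001, 0.817, 0.577, 0.004]
contact_force: [10.4, 6.5, -8.6]
gripper_width: 0.539
grasp_force: 61.6
```

```bash
python3 -c "
from h import *
st()"
```

```text
t 6.35 pos [0.5993 0.0928 0.0586] psi -19.5 F [10.4  6.5 -8.6] T [ 1.02 -1.7  -0.11] w 0.539 gf 61.6 q6 0.37 q1 0.03 tilt [0.0082 0.004 ]
```

Call:
send_rows(
  increments=[
    {"dx": 0, "dy": 0, "dz": 0, "yaw": 0.03, "claw": 1},
    {"dx": 0, "dy": 0, "dz": 0, "yaw": 0.03, "claw": 1},
  ],
)

```text
time: 6.6
tool_pos: [0.5994, 0.0928, 0.0586]
tool_rot: [0.001, 0.83, 0.558, 0.005]
contact_force: [10.9, 6.7, -8.7]
gripper_width: 0.537
grasp_force: 61.7
```

```bash
python3 -c "
from h import *
st()"
```

```text
t 6.60 pos [0.5994 0.0928 0.0586] psi -22.1 F [10.9  6.7 -8.7] T [ 1.04 -1.78 -0.15] w 0.537 gf 61.7 q6 0.41 q1 0.03 tilt [0.0084 0.0039]
```

Call:
send_rows(
  increments=[
    {"dx": 0, "dy": 0, "dz": 0, "yaw": 0.03, "claw": 1},
    {"dx": 0, "dy": 0, "dz": 0, "yaw": 0.03, "claw": 1},
  ],
)

```text
time: 6.85
tool_pos: [0.5996, 0.0926, 0.0587]
tool_rot: [0.001, 0.841, 0.54, 0.005]
contact_force: [10.5, 7.5, -8.7]
gripper_width: 0.538
grasp_force: 64.2
```

```bash
python3 -c "
from h import *
st(); print(manip.state()['joint_efforts'].round(2))"
```

```text
t 6.85 pos [0.5996 0.0926 0.0587] psi -24.6 F [10.5  7.5 -8.7] T [ 0.95 -1.81  0.42] w 0.538 gf 64.2 q6 0.46 q1 0.03 tilt [0.0088 0.0031]
[ -3.28 -43.49 -30.85  -1.22   2.96   0.49]
```

Call:
send_rows(
  increments=[
    {"dx": 0, "dy": 0, "dz": 0, "yaw": 0, "claw": -1},
    {"dx": 0, "dy": 0, "dz": 0, "yaw": 0, "claw": -1},
    {"dx": 0, "dy": 0, "dz": 0, "yaw": 0, "claw": -1},
    {"dx": 0, "dy": 0, "dz": 0, "yaw": 0, "claw": -1},
    {"dx": 0, "dy": 0, "dz": -0.1, "yaw": 0, "claw": -1},
    {"dx": 0, "dy": 0, "dz": -0.2, "yaw": 0, "claw": -1},
    {"dx": 0, "dy": 0, "dz": -0.2, "yaw": 0, "claw": -1},
    {"dx": 0, "dy": 0, "dz": -0.2, "yaw": 0, "claw": -1},
  ],
)

```text
time: 7.85
tool_pos: [0.5963, 0.0909, 0.158]
tool_rot: [-0.0, 0.842, 0.54, -0.0]
contact_force: [0.3, -0.8, -1.0]
gripper_width: 1.001
grasp_force: 0.0
```

```bash
python3 -c "
from h import *
st(); go((.6120,-.0665,.15,62),(.6120,-.0665,.058,62))"
```

```text
t 7.85 pos [0.5963 0.0909 0.158 ] psi -24.6 F [ 0.3 -0.8 -1. ] T [ 0.07  0.02 -0.01] w 1.001 gf 0.0 q6 0.46 q1 0.03 tilt [-0.0004 -0.    ]
dx -0.2730 dy 0.1598 dz 0.0160 yaw -1.0081
dx -0.2730 dy 0.1598 dz 0.2000 yaw -1.0081
```

Call:
send_rows(
  increments=[
    {"dx": -0.273, "dy": 0.16, "dz": 0.016, "yaw": -1.0, "claw": -1},
    {"dx": -0.273, "dy": 0.16, "dz": 0.016, "yaw": -1.0, "claw": -1},
    {"dx": -0.273, "dy": 0.16, "dz": 0.016, "yaw": -1.0, "claw": -1},
    {"dx": -0.273, "dy": 0.16, "dz": 0.016, "yaw": -1.0, "claw": -1},
    {"dx": -0.273, "dy": 0.16, "dz": 0.016, "yaw": -1.0, "claw": -1},
    {"dx": -0.273, "dy": 0.16, "dz": 0.016, "yaw": -1.0, "claw": -1},
    {"dx": -0.273, "dy": 0.16, "dz": 0.016, "yaw": -1.0, "claw": -1},
    {"dx": -0.273, "dy": 0.16, "dz": 0.016, "yaw": -1.0, "claw": -1},
    {"dx": -0.273, "dy": 0.16, "dz": 0.016, "yaw": -1.0, "claw": -1},
    {"dx": -0.273, "dy": 0.16, "dz": 0.016, "yaw": -1.0, "claw": -1},
    {"dx": -0.273, "dy": 0.16, "dz": 0.1, "yaw": -1.0, "claw": -1},
    {"dx": -0.273, "dy": 0.16, "dz": 0.16, "yaw": -1.0, "claw": -1},
    {"dx": -0.273, "dy": 0.16, "dz": 0.198, "yaw": -1.0, "claw": -1},
    {"dx": -0.273, "dy": 0.16, "dz": 0.198, "yaw": -1.0, "claw": -1},
    {"dx": -0.273, "dy": 0.16, "dz": 0.198, "yaw": -1.0, "claw": 1},
    {"dx": -0.273, "dy": 0.16, "dz": 0.198, "yaw": -1.0, "claw": 1},
    {"dx": -0.273, "dy": 0.16, "dz": 0.198, "yaw": -1.0, "claw": 1},
    {"dx": -0.273, "dy": 0.16, "dz": 0.198, "yaw": -1.0, "claw": 1},
    {"dx": -0.273, "dy": 0.16, "dz": 0.198, "yaw": -1.0, "claw": 1},
  ],
)

```text
time: 10.22
tool_pos: [0.613, -0.0679, 0.0619]
tool_rot: [0.001, 0.248, 0.969, -0.001]
contact_force: [-3.7, -3.2, 6.2]
gripper_width: 0.555
grasp_force: 61.2
```

```bash
python3 -c "
from h import *
st(); print(manip.state()['joint_efforts'].round(2))"
```

```text
t 10.22 pos [ 0.613  -0.0679  0.0619] psi 61.3 F [-3.7 -3.2  6.2] T [-0.58  0.82  0.13] w 0.555 gf 61.2 q6 -1.30 q1 -0.23 tilt [ 0.0009 -0.0031]
[  2.1  -38.01 -31.71   1.13  -1.05   0.08]
```

Call:
send_rows(
  increments=[
    {"dx": 0, "dy": 0, "dz": 0, "yaw": 0.1, "claw": 1},
    {"dx": 0, "dy": 0, "dz": 0, "yaw": 0.2, "claw": 1},
    {"dx": 0, "dy": 0, "dz": 0, "yaw": 0.3, "claw": 1},
    {"dx": 0, "dy": 0, "dz": 0, "yaw": 0.4, "claw": 1},
    {"dx": 0, "dy": 0, "dz": 0, "yaw": 0.5, "claw": 1},
    {"dx": 0, "dy": 0, "dz": 0, "yaw": 0.6, "claw": 1},
    {"dx": 0, "dy": 0, "dz": 0, "yaw": 0.7, "claw": 1},
    {"dx": 0, "dy": 0, "dz": 0, "yaw": 0.8, "claw": 1},
    {"dx": 0, "dy": 0, "dz": 0, "yaw": 0.9, "claw": 1},
    {"dx": 0, "dy": 0, "dz": 0, "yaw": 1.0, "claw": 1},
    {"dx": 0, "dy": 0, "dz": 0, "yaw": 1.0, "claw": 1},
  ],
)

```text
time: 11.6
tool_pos: [0.6126, -0.068, 0.062]
tool_rot: [0.001, 0.842, 0.539, -0.001]
contact_force: [-5.8, -2.7, 6.9]
gripper_width: 0.558
grasp_force: 60.4
```

```bash
python3 -c "
from h import *
st(); print(manip.state()['joint_efforts'].round(2))"
```

```text
t 11.60 pos [ 0.6126 -0.068   0.062 ] psi -24.7 F [-5.8 -2.7  6.9] T [-0.37  1.14 -0.11] w 0.558 gf 60.4 q6 0.20 q1 -0.23 tilt [-0.0001 -0.0028]
[  2.79 -37.73 -31.85   1.09  -1.45   0.13]
```

Call:
send_rows(
  increments=[
    {"dx": 0, "dy": 0, "dz": 0, "yaw": 0.1, "claw": 1},
    {"dx": 0, "dy": 0, "dz": 0, "yaw": 0.2, "claw": 1},
    {"dx": 0, "dy": 0, "dz": 0, "yaw": 0.3, "claw": 1},
    {"dx": 0, "dy": 0, "dz": 0, "yaw": 0.4, "claw": 1},
    {"dx": 0, "dy": 0, "dz": 0, "yaw": 0.5, "claw": 1},
    {"dx": 0, "dy": 0, "dz": 0, "yaw": 0.55, "claw": 1},
    {"dx": 0, "dy": 0, "dz": 0, "yaw": 0.55, "claw": 1},
  ],
)

```text
time: 12.48
tool_pos: [0.6125, -0.0678, 0.0619]
tool_rot: [0.001, 0.988, 0.157, -0.0]
contact_force: [-6.6, -4.6, 7.8]
gripper_width: 0.554
grasp_force: 60.6
```

```bash
python3 -c "
from h import *
st(); print(manip.state()['joint_efforts'].round(2))"
```

```text
t 12.47 pos [ 0.6125 -0.0678  0.0619] psi -72.0 F [-6.6 -4.6  7.8] T [-0.32  1.03 -0.11] w 0.554 gf 60.6 q6 1.03 q1 -0.23 tilt [-0.0002 -0.0023]
[ 2.610e+00 -3.751e+01 -3.203e+01  9.300e-01 -1.530e+00  2.000e-02]
```

Call:
send_rows(
  increments=[
    {"dx": 0, "dy": 0, "dz": 0, "yaw": 0.09, "claw": 1},
    {"dx": 0, "dy": 0, "dz": 0, "yaw": 0.09, "claw": 1},
  ],
)

```text
time: 12.72
tool_pos: [0.6125, -0.0678, 0.0619]
tool_rot: [0.001, 0.996, 0.09, -0.0]
contact_force: [-6.0, -3.2, 7.6]
gripper_width: 0.552
grasp_force: 60.6
```

```bash
python3 -c "
from h import *
st(); print(manip.state()['joint_efforts'].round(2))"
```

```text
t 12.72 pos [ 0.6125 -0.0678  0.0619] psi -79.7 F [-6.  -3.2  7.6] T [-0.27  1.05 -0.07] w 0.552 gf 60.6 q6 1.16 q1 -0.23 tilt [-0.0002 -0.0023]
[  2.54 -37.48 -32.05   0.91  -1.52   0.1 ]
```

Call:
send_rows(
  increments=[
    {"dx": 0, "dy": 0, "dz": 0, "yaw": 0.03, "claw": 1},
    {"dx": 0, "dy": 0, "dz": 0, "yaw": 0.03, "claw": 1},
  ],
)

```text
time: 12.98
tool_pos: [0.6125, -0.0677, 0.0619]
tool_rot: [0.001, 0.998, 0.068, -0.0]
contact_force: [-6.7, -4.3, 7.1]
gripper_width: 0.554
grasp_force: 60.6
```

```bash
python3 -c "
from h import *
st(); print(manip.state()['joint_efforts'].round(2))"
```

```text
t 12.97 pos [ 0.6125 -0.0677  0.0619] psi -82.3 F [-6.7 -4.3  7.1] T [-0.27  1.02 -0.09] w 0.554 gf 60.6 q6 1.21 q1 -0.23 tilt [-0.0002 -0.0023]
[ 2.530e+00 -3.747e+01 -3.205e+01  9.000e-01 -1.520e+00 -3.000e-02]
```

Call:
send_rows(
  increments=[
    {"dx": 0, "dy": 0, "dz": 0, "yaw": 0.03, "claw": 1},
    {"dx": 0, "dy": 0, "dz": 0, "yaw": 0.03, "claw": 1},
  ],
)

```text
time: 13.22
tool_pos: [0.6125, -0.0677, 0.0619]
tool_rot: [0.001, 0.999, 0.045, -0.0]
contact_force: [-7.2, -2.8, 7.6]
gripper_width: 0.559
grasp_force: 60.6
```

```bash
python3 -c "
from h import *
st(); print(manip.state()['joint_efforts'].round(2))"
```

```text
t 13.22 pos [ 0.6125 -0.0677  0.0619] psi -84.8 F [-7.2 -2.8  7.6] T [-0.35  1.08 -0.06] w 0.559 gf 60.6 q6 1.25 q1 -0.23 tilt [-0.0002 -0.0022]
[ 2.500e+00 -3.746e+01 -3.205e+01  9.000e-01 -1.520e+00 -3.000e-02]
```

Call:
send_rows(
  increments=[
    {"dx": 0, "dy": 0, "dz": 0, "yaw": 0.03, "claw": 1},
    {"dx": 0, "dy": 0, "dz": 0, "yaw": 0.03, "claw": 1},
  ],
)

```text
time: 13.48
tool_pos: [0.6125, -0.0677, 0.0619]
tool_rot: [0.001, 1.0, 0.023, -0.0]
contact_force: [-6.6, -3.4, 7.4]
gripper_width: 0.559
grasp_force: 60.6
```

```bash
python3 -c "
from h import *
st(); print(manip.state()['joint_efforts'].round(2))"
```

```text
t 13.47 pos [ 0.6125 -0.0677  0.0619] psi -87.4 F [-6.6 -3.4  7.4] T [-0.32  1.01 -0.08] w 0.559 gf 60.6 q6 1.30 q1 -0.23 tilt [-0.0002 -0.0022]
[ 2.480e+00 -3.745e+01 -3.206e+01  8.900e-01 -1.520e+00 -3.000e-02]
```

Call:
send_rows(
  increments=[
    {"dx": 0, "dy": 0, "dz": 0, "yaw": 0.03, "claw": 1},
    {"dx": 0, "dy": 0, "dz": 0, "yaw": 0.03, "claw": 1},
  ],
)

```text
time: 13.72
tool_pos: [0.6128, -0.0675, 0.0619]
tool_rot: [0.001, 1.0, 0.001, 0.0]
contact_force: [-6.0, -2.1, 7.7]
gripper_width: 0.554
grasp_force: 62.3
```

```bash
python3 -c "
from h import *
st(); print(manip.state()['joint_efforts'].round(2))"
```

```text
t 13.72 pos [ 0.6128 -0.0675  0.0619] psi -89.9 F [-6.  -2.1  7.7] T [-0.18  0.83  0.27] w 0.554 gf 62.3 q6 1.34 q1 -0.23 tilt [ 0.0004 -0.0021]
[  1.52 -37.68 -31.91   0.78  -1.31   0.34]
```

Call:
send_rows(
  increments=[
    {"dx": 0, "dy": 0, "dz": 0, "yaw": 0, "claw": -1},
    {"dx": 0, "dy": 0, "dz": 0, "yaw": 0, "claw": -1},
    {"dx": 0, "dy": 0, "dz": 0, "yaw": 0, "claw": -1},
    {"dx": 0, "dy": 0, "dz": 0, "yaw": 0, "claw": -1},
    {"dx": 0, "dy": 0, "dz": -0.1, "yaw": 0, "claw": -1},
    {"dx": 0, "dy": 0, "dz": -0.2, "yaw": 0, "claw": -1},
    {"dx": 0, "dy": 0, "dz": -0.3, "yaw": 0, "claw": -1},
    {"dx": -0.38, "dy": 0.5, "dz": -0.45, "yaw": -0.9, "claw": -1},
    {"dx": -0.38, "dy": 0.5, "dz": -0.45, "yaw": -0.9, "claw": -1},
    {"dx": -0.38, "dy": 0.5, "dz": -0.45, "yaw": -0.9, "claw": -1},
    {"dx": -0.38, "dy": 0.5, "dz": -0.45, "yaw": -0.9, "claw": -1},
    {"dx": -0.38, "dy": 0.5, "dz": -0.45, "yaw": -0.9, "claw": -1},
    {"dx": -0.38, "dy": 0.5, "dz": -0.45, "yaw": -0.9, "claw": -1},
    {"dx": -0.38, "dy": 0.5, "dz": -0.45, "yaw": -0.9, "claw": -1},
  ],
)

```text
time: 15.48
tool_pos: [0.4215, -0.3186, 0.2853]
tool_rot: [0.001, 0.81, 0.587, -0.0]
contact_force: [0.8, -0.4, -1.3]
gripper_width: 0.997
grasp_force: 0.0
```

```bash
cat > look.py <<'E'
from h import *
import sys
k=sys.argv[1]
st()
t=snap("top","t%s.png"%k)[:,:,::-1]; s=snap("scene","s%s.png"%k)[:,:,::-1]
r=lambda im,x,y,w,h,k:cv2.resize(im[y:y+h,x:x+w],None,fx=k,fy=k,interpolation=cv2.INTER_CUBIC)
A=r(t,262,165,110,90,6); B=r(s,270,170,110,90,6)
cv2.imwrite("pics/c%s.png"%k,cv2.resize(np.hstack([A,B]),(800,327)))
hsv=cv2.cvtColor(t,cv2.COLOR_BGR2HSV)
m=cv2.inRange(hsv,(0,150,80),(8,255,255))|cv2.inRange(hsv,(172,150,80),(180,255,255)); m[:212]=0;m[270:]=0;m[:,:260]=0;m[:,395:]=0
p=cv2.findNonZero(m)[:,0]; w=np.array([onz("top",q,.022)[:2] for q in p]); 
R=cv2.minAreaRect(w.astype(np.float32)*1000); print("handle",R,w.mean(0))
E
python3 look.py 1
```

```text
t 15.47 pos [ 0.4215 -0.3186  0.2853] psi -18.1 F [ 0.8 -0.4 -1.3] T [-0.02 -0.07  0.01] w 0.997 gf 0.0 q6 -0.47 q1 -0.79 tilt [ 0.0011 -0.0015]
handle ((431.5084533691406, -101.74200439453125), (135.4542999267578, 21.620336532592773), 82.85244750976562) [ 0.43176488 -0.10056397]
```

View pics/c1.png

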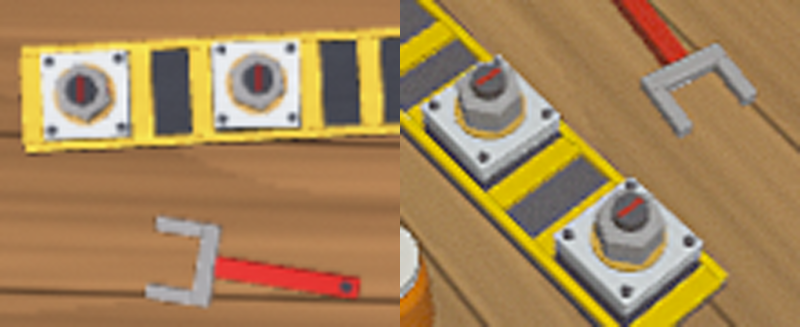

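The spanner is unmoved (handle centre about (325,243) in the top view) and the marks have turned out of sight, as expected once snug. Next I grip the spanner.

```bash
python3 -c "
from h import *
go((.435,-.0945,.12,-7.1),(.435,-.0945,.003,-7.1))"
```

```text
dx 0.4306 dy -0.1162 dz 0.3289 yaw -0.1312
dx 0.4306 dy -0.1162 dz 0.5629 yaw -0.1312
```

Call:
send_rows(
  increments=[
    {"dx": 0.431, "dy": -0.116, "dz": 0.1, "yaw": -0.131, "claw": -1},
    {"dx": 0.431, "dy": -0.116, "dz": 0.2, "yaw": -0.131, "claw": -1},
    {"dx": 0.431, "dy": -0.116, "dz": 0.25, "yaw": -0.131, "claw": -0.2},
    {"dx": 0.431, "dy": -0.116, "dz": 0.3, "yaw": -0.131, "claw": -0.2},
    {"dx": 0.431, "dy": -0.116, "dz": 0.33, "yaw": -0.131, "claw": -0.2},
    {"dx": 0.431, "dy": -0.116, "dz": 0.42, "yaw": -0.131, "claw": -0.2},
    {"dx": 0.431, "dy": -0.116, "dz": 0.45, "yaw": -0.131, "claw": -0.2},
    {"dx": 0.431, "dy": -0.116, "dz": 0.45, "yaw": -0.131, "claw": -0.2},
  ],
)

```text
time: 16.58
tool_pos: [0.4347, -0.0935, 0.0588]
tool_rot: [-0.001, 0.749, 0.662, -0.0]
contact_force: [-0.6, -0.1, 0.7]
gripper_width: 0.602
grasp_force: 0.0
```

```bash
python3 -c "
from h import *
st();go((.435,-.0945,.002,-7.1))"
```

```text
t 16.57 pos [ 0.4347 -0.0935  0.0588] psi -7.1 F [-0.6 -0.1  0.7] T [-0.02 -0.04  0.01] w 0.602 gf 0.0 q6 -0.26 q1 -0.38 tilt [-0.0018  0.0007]
dx -0.0019 dy 0.0011 dz 0.1136 yaw 0.0001
```

Descend, grip, and lift the spanner.

Call:
send_rows(
  increments=[
    {"dx": -0.002, "dy": 0.001, "dz": 0.06, "yaw": 0, "claw": -0.2},
    {"dx": -0.002, "dy": 0.001, "dz": 0.1, "yaw": 0, "claw": -0.2},
    {"dx": -0.002, "dy": 0.001, "dz": 0.112, "yaw": 0, "claw": -0.2},
    {"dx": -0.002, "dy": 0.001, "dz": 0.112, "yaw": 0, "claw": 1},
    {"dx": -0.002, "dy": 0.001, "dz": 0.112, "yaw": 0, "claw": 1},
    {"dx": -0.002, "dy": 0.001, "dz": 0.112, "yaw": 0, "claw": 1},
    {"dx": -0.002, "dy": 0.001, "dz": 0.112, "yaw": 0, "claw": 1},
    {"dx": -0.002, "dy": 0.001, "dz": 0.112, "yaw": 0, "claw": 1},
  ],
)

```text
time: 17.58
tool_pos: [0.4368, -0.0955, 0.0051]
tool_rot: [0.001, 0.749, 0.662, 0.0]
contact_force: [-1.7, 0.5, 6.1]
gripper_width: 0.219
grasp_force: 61.9
```

```bash
python3 -c "
from h import *
st()"
```

```text
t 17.57 pos [ 0.4368 -0.0955  0.0051] psi -7.0 F [-1.7  0.5  6.1] T [-0.01  0.27 -0.03] w 0.219 gf 61.9 q6 -0.26 q1 -0.38 tilt [ 0.0024 -0.0013]
```

Call:
send_rows(
  increments=[
    {"dx": 0, "dy": 0, "dz": -0.05, "yaw": 0, "claw": 1},
    {"dx": 0, "dy": 0, "dz": -0.12, "yaw": 0, "claw": 1},
    {"dx": 0, "dy": 0, "dz": -0.2, "yaw": 0, "claw": 1},
    {"dx": 0, "dy": 0, "dz": -0.26, "yaw": 0, "claw": 1},
    {"dx": 0, "dy": 0, "dz": -0.26, "yaw": 0, "claw": 1},
    {"dx": 0, "dy": 0, "dz": -0.26, "yaw": 0, "claw": 1},
  ],
)

```text
time: 18.32
tool_pos: [0.4344, -0.0944, 0.1314]
tool_rot: [-0.001, 0.749, 0.662, -0.001]
contact_force: [-0.9, -0.5, -4.0]
gripper_width: 0.219
grasp_force: 60.8
```

```bash
cat > wr.py <<'E'
from h import *
import sys
# wrench jaw estimate from top/scene view while held; zt = height of prong tops
k,x0,y0,x1,y1=sys.argv[1],*map(int,sys.argv[2:6])
st(); s,p,R=pose()
for n in("top","scene"):
    im=snap(n,n[0]+k+".png")[:,:,::-1]
    c=proj(n,p); c=c.astype(int); a=max(c[0]-50,0);b=max(c[1]-50,0)
    cv2.imwrite("pics/%s%sc.png"%(n[0],k),cv2.resize(im[b:b+100,a:a+100],None,fx=4,fy=4,interpolation=cv2.INTER_CUBIC)); print(n,a,b)
A=cv2.imread("pics/t%sc.png"%k);B=cv2.imread("pics/s%sc.png"%k); h=min(A.shape[0],B.shape[0]); cv2.imwrite("pics/w%s.png"%k,np.hstack([A[:h],B[:h]]))
E
python3 wr.py 2 0 0 0 0
```

```text
t 18.32 pos [ 0.4344 -0.0944  0.1314] psi -7.0 F [-0.9 -0.5 -4. ] T [-0.08  0.04  0.01] w 0.219 gf 60.8 q6 -0.26 q1 -0.38 tilt [-0.0026  0.001 ]
top 290 191
scene 287 98
```

View pics/w2.png

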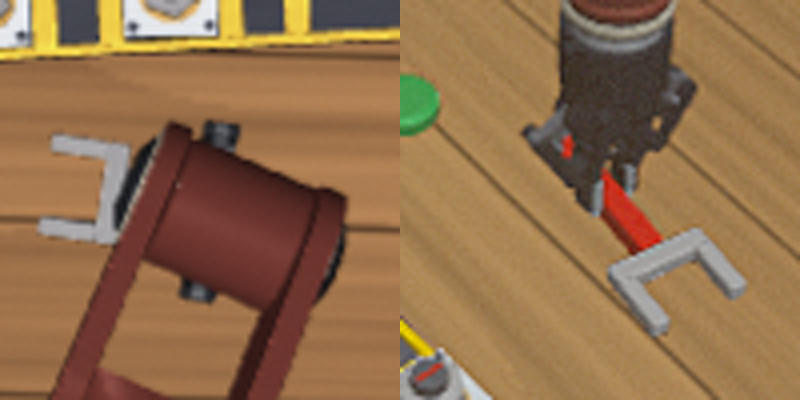

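```bash
python3 -c "
from h import *
s,p,R=pose()
a=onz('top',(290+54/4,191+144/4),.145);b=onz('top',(290+41/4,191+228/4),.145)
c=onz('top',(290+128/4,191+150/4),.145);d=onz('top',(290+110/4,191+238/4),.145)
print(a,b,np.linalg.norm(a-b),(a+b)/2-p)
v=b-a; print('theta',np.degrees(np.arctan2(v[1],v[0]))+180-90, np.degrees(np.arctan2(*((a+b)/2-(c+d)/2)[[1,0]])))
# scene
a=onz('scene',(287+(742-400)/4,98+290/4),.14);b=onz('scene',(287+(660-400)/4,98+326/4),.14);print((a+b)/2-p,np.linalg.norm(a-b))
"
```

```text
[0.47573877 0.01999754 0.145     ] [0.41127026 0.02806524 0.145     ] 0.0649713465350461 [0.00946798 0.11829736 0.01416727]
theta 262.8669874682439 85.22119288052818
[0.0133656  0.12400581 0.00916727] 0.06684062951745212
```

```bash
python3 -c "
from h import *
st();go((.5061,-.0810,.14,-83))"
```

```text
t 18.43 pos [ 0.434  -0.0943  0.1308] psi -7.0 F [-0.5  0.1 -4.2] T [-0.05  0.07 -0.02] w 0.220 gf 60.8 q6 -0.26 q1 -0.38 tilt [-0.0039  0.0015]
dx 0.0440 dy 0.1397 dz -0.0189 yaw 0.8840
```

Call:
send_rows(
  increments=[
    {"dx": 0, "dy": 0, "dz": -0.04, "yaw": 0, "claw": 1},
    {"dx": 0.044, "dy": 0.14, "dz": -0.04, "yaw": 0.1, "claw": 1},
    {"dx": 0.044, "dy": 0.14, "dz": -0.04, "yaw": 0.2, "claw": 1},
    {"dx": 0.044, "dy": 0.14, "dz": -0.04, "yaw": 0.3, "claw": 1},
    {"dx": 0.044, "dy": 0.14, "dz": -0.04, "yaw": 0.4, "claw": 1},
    {"dx": 0.044, "dy": 0.14, "dz": -0.04, "yaw": 0.5, "claw": 1},
    {"dx": 0.044, "dy": 0.14, "dz": -0.04, "yaw": 0.6, "claw": 1},
    {"dx": 0.044, "dy": 0.14, "dz": -0.04, "yaw": 0.7, "claw": 1},
    {"dx": 0.044, "dy": 0.14, "dz": -0.03, "yaw": 0.8, "claw": 1},
    {"dx": 0.044, "dy": 0.14, "dz": -0.02, "yaw": 0.88, "claw": 1},
    {"dx": 0.044, "dy": 0.14, "dz": -0.02, "yaw": 0.884, "claw": 1},
    {"dx": 0.044, "dy": 0.14, "dz": -0.02, "yaw": 0.884, "claw": 1},
    {"dx": 0.044, "dy": 0.14, "dz": -0.02, "yaw": 0.884, "claw": 1},
  ],
)

```text
time: 20.05
tool_pos: [0.5077, -0.0816, 0.1432]
tool_rot: [-0.0, 0.998, 0.062, -0.0]
contact_force: [-0.2, 0.2, -3.6]
gripper_width: 0.215
grasp_force: 60.8
```

```bash
python3 wr.py 3 0 0 0 0; python3 -c "
from h import *
st();go((.5061,-.0810,.065,-83))"
```

```text
t 20.05 pos [ 0.5077 -0.0816  0.1432] psi -82.9 F [-0.2  0.2 -3.6] T [-0.01  0.07 -0.03] w 0.215 gf 60.8 q6 1.14 q1 -0.30 tilt [-0.0002  0.0001]
top 286 167
scene 270 109
t 20.15 pos [ 0.5078 -0.0816  0.1435] psi -83.0 F [ 0.5  0.1 -3.9] T [0.03 0.06 0.02] w 0.216 gf 60.8 q6 1.14 q1 -0.30 tilt [ 0.0003 -0.0001]
dx -0.0032 dy -0.0016 dz 0.1569 yaw 0.0004
```

View pics/w3.png

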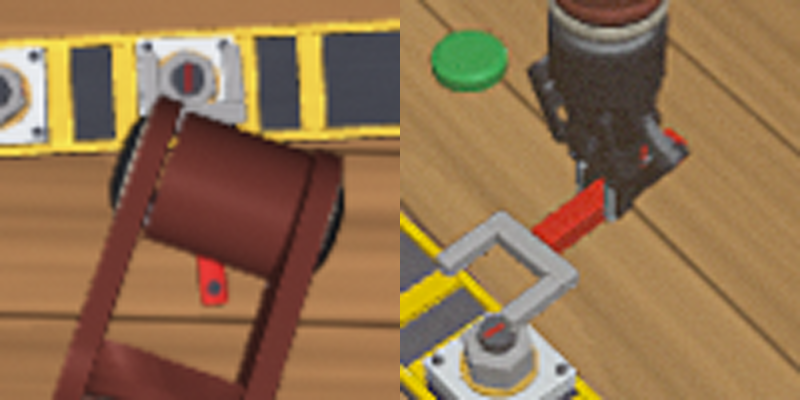

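Top view: the jaw brackets the middle nut at about (333,187), symmetric around it. Descending in steps.

Call:
send_rows(
  increments=[
    {"dx": -0.003, "dy": -0.001, "dz": 0.04, "yaw": 0, "claw": 1},
    {"dx": -0.003, "dy": -0.001, "dz": 0.07, "yaw": 0, "claw": 1},
    {"dx": -0.003, "dy": -0.001, "dz": 0.09, "yaw": 0, "claw": 1},
    {"dx": -0.003, "dy": -0.001, "dz": 0.105, "yaw": 0, "claw": 1},
    {"dx": -0.003, "dy": -0.001, "dz": 0.115, "yaw": 0, "claw": 1},
    {"dx": -0.003, "dy": -0.001, "dz": 0.125, "yaw": 0, "claw": 1},
    {"dx": -0.003, "dy": -0.001, "dz": 0.125, "yaw": 0, "claw": 1},
  ],
)

```text
time: 21.02
tool_pos: [0.506, -0.0812, 0.0806]
tool_rot: [-0.0, 0.998, 0.061, -0.0]
contact_force: [-0.4, 0.3, -4.8]
gripper_width: 0.212
grasp_force: 60.9
```

```bash
python3 -c "
from h import *
st()"
```

```text
t 21.02 pos [ 0.506  -0.0812  0.0806] psi -83.0 F [-0.4  0.3 -4.8] T [ 0.04  0.13 -0.02] w 0.212 gf 60.9 q6 1.14 q1 -0.30 tilt [-0.0004  0.0001]
```

Call:
send_rows(
  increments=[
    {"dx": 0, "dy": 0, "dz": 0.01, "yaw": 0, "claw": 1},
    {"dx": 0, "dy": 0, "dz": 0.02, "yaw": 0, "claw": 1},
    {"dx": 0, "dy": 0, "dz": 0.03, "yaw": 0, "claw": 1},
    {"dx": 0, "dy": 0, "dz": 0.03, "yaw": 0, "claw": 1},
  ],
)

```text
time: 21.52
tool_pos: [0.5056, -0.0811, 0.065]
tool_rot: [-0.0, 0.998, 0.061, -0.001]
contact_force: [0.7, 0.2, -3.0]
gripper_width: 0.218
grasp_force: 60.9
```

```bash
cat > arc.py <<'E'
from h import *
import sys
# rows for a clockwise arc about nut centre (cx,cy), radius vector kept from current pose; a in deg
cx,cy=map(float,sys.argv[1:3]); s,p,R=pose(); st()
for a in map(float,sys.argv[3:]):
    c=np.array([cx,cy,p[2]]); q=c+Ro.from_euler('z',-a,degrees=True).apply(p-c); d=R.T@(q-p)/.5
    print('{"dx": %.3f, "dy": %.3f, "dz": 0, "yaw": %.3f, "claw": 1},'%(d[0],d[1],np.radians(a)/1.5))
E
python3 arc.py .6123 -.068 5 10 15 20 25 30
```

```text
t 21.52 pos [ 0.5056 -0.0811  0.065 ] psi -83.0 F [ 0.7  0.2 -3. ] T [ 0.02  0.08 -0.08] w 0.218 gf 60.9 q6 1.14 q1 -0.30 tilt [-0.0014  0.0004]
{"dx": 0.001, "dy": -0.019, "dz": 0, "yaw": 0.058, "claw": 1},
{"dx": 0.003, "dy": -0.037, "dz": 0, "yaw": 0.116, "claw": 1},
{"dx": 0.007, "dy": -0.056, "dz": 0, "yaw": 0.175, "claw": 1},
{"dx": 0.013, "dy": -0.074, "dz": 0, "yaw": 0.233, "claw": 1},
{"dx": 0.020, "dy": -0.091, "dz": 0, "yaw": 0.291, "claw": 1},
{"dx": 0.029, "dy": -0.108, "dz": 0, "yaw": 0.349, "claw": 1},
```

Call:
send_rows(
  increments=[
    {"dx": 0.001, "dy": -0.019, "dz": 0, "yaw": 0.058, "claw": 1},
    {"dx": 0.003, "dy": -0.037, "dz": 0, "yaw": 0.116, "claw": 1},
    {"dx": 0.007, "dy": -0.056, "dz": 0, "yaw": 0.175, "claw": 1},
    {"dx": 0.013, "dy": -0.074, "dz": 0, "yaw": 0.233, "claw": 1},
    {"dx": 0.013, "dy": -0.074, "dz": 0, "yaw": 0.233, "claw": 1},
  ],
)

```text
time: 22.15
tool_pos: [0.5079, -0.0437, 0.0657]
tool_rot: [0.0, 0.994, -0.112, -0.0]
contact_force: [-0.0, -2.3, -4.6]
gripper_width: 0.218
grasp_force: 60.8
```

```bash
python3 arc.py .6123 -.068 5 10 15 20 25 30
```

```text
t 22.15 pos [ 0.5079 -0.0437  0.0657] psi -102.9 F [-0.  -2.3 -4.6] T [-0.14  0.2   0.13] w 0.218 gf 60.8 q6 1.56 q1 -0.23 tilt [-0.0006 -0.0008]
{"dx": 0.001, "dy": -0.019, "dz": 0, "yaw": 0.058, "claw": 1},
{"dx": 0.003, "dy": -0.037, "dz": 0, "yaw": 0.116, "claw": 1},
{"dx": 0.007, "dy": -0.055, "dz": 0, "yaw": 0.175, "claw": 1},
{"dx": 0.013, "dy": -0.073, "dz": 0, "yaw": 0.233, "claw": 1},
{"dx": 0.020, "dy": -0.091, "dz": 0, "yaw": 0.291, "claw": 1},
{"dx": 0.029, "dy": -0.107, "dz": 0, "yaw": 0.349, "claw": 1},
```

Call:
send_rows(
  increments=[
    {"dx": 0.001, "dy": -0.019, "dz": 0, "yaw": 0.058, "claw": 1},
    {"dx": 0.003, "dy": -0.037, "dz": 0, "yaw": 0.116, "claw": 1},
    {"dx": 0.007, "dy": -0.055, "dz": 0, "yaw": 0.175, "claw": 1},
    {"dx": 0.013, "dy": -0.073, "dz": 0, "yaw": 0.233, "claw": 1},
    {"dx": 0.013, "dy": -0.073, "dz": 0, "yaw": 0.233, "claw": 1},
  ],
)

```text
time: 22.78
tool_pos: [0.5223, -0.0095, 0.0656]
tool_rot: [0.0, 0.959, -0.283, -0.001]
contact_force: [-1.2, 0.9, -4.0]
gripper_width: 0.218
grasp_force: 60.9
```

```bash
python3 arc.py .6123 -.068 5 10 15 20 25 30
```

```text
t 22.77 pos [ 0.5223 -0.0095  0.0656] psi -122.9 F [-1.2  0.9 -4. ] T [0.07 0.27 0.26] w 0.218 gf 60.9 q6 1.98 q1 -0.16 tilt [-0.0012  0.0003]
{"dx": 0.001, "dy": -0.019, "dz": 0, "yaw": 0.058, "claw": 1},
{"dx": 0.003, "dy": -0.037, "dz": 0, "yaw": 0.116, "claw": 1},
{"dx": 0.007, "dy": -0.056, "dz": 0, "yaw": 0.175, "claw": 1},
{"dx": 0.013, "dy": -0.073, "dz": 0, "yaw": 0.233, "claw": 1},
{"dx": 0.020, "dy": -0.091, "dz": 0, "yaw": 0.291, "claw": 1},
{"dx": 0.029, "dy": -0.107, "dz": 0, "yaw": 0.349, "claw": 1},
```

Call:
send_rows(
  increments=[
    {"dx": 0.001, "dy": -0.019, "dz": 0, "yaw": 0.058, "claw": 1},
    {"dx": 0.003, "dy": -0.037, "dz": 0, "yaw": 0.116, "claw": 1},
  ],
)

```text
time: 23.02
tool_pos: [0.5335, 0.005, 0.0656]
tool_rot: [0.0, 0.93, -0.366, -0.001]
contact_force: [-1.6, 0.7, -3.4]
gripper_width: 0.214
grasp_force: 61.0
```

```bash
python3 arc.py .6123 -.068 3 6 9 12
```

```text
t 23.02 pos [0.5335 0.005  0.0656] psi -133.0 F [-1.6  0.7 -3.4] T [0.12 0.25 0.6 ] w 0.214 gf 61.0 q6 2.19 q1 -0.13 tilt [-0.0013  0.0004]
{"dx": 0.000, "dy": -0.011, "dz": 0, "yaw": 0.035, "claw": 1},
{"dx": 0.001, "dy": -0.022, "dz": 0, "yaw": 0.070, "claw": 1},
{"dx": 0.003, "dy": -0.034, "dz": 0, "yaw": 0.105, "claw": 1},
{"dx": 0.005, "dy": -0.045, "dz": 0, "yaw": 0.140, "claw": 1},
```

Call:
send_rows(
  increments=[
    {"dx": 0, "dy": -0.011, "dz": 0, "yaw": 0.035, "claw": 1},
    {"dx": 0.001, "dy": -0.022, "dz": 0, "yaw": 0.07, "claw": 1},
  ],
)

```text
time: 23.28
tool_pos: [0.5411, 0.0122, 0.0655]
tool_rot: [0.001, 0.91, -0.414, -0.001]
contact_force: [-2.8, -4.3, -3.6]
gripper_width: 0.218
grasp_force: 61.2
```

```bash
python3 arc.py .6123 -.068 3 6 
```

```text
t 23.27 pos [0.5411 0.0122 0.0655] psi -138.9 F [-2.8 -4.3 -3.6] T [-0.54  0.53  0.82] w 0.218 gf 61.2 q6 2.31 q1 -0.11 tilt [-0.002  -0.0011]
{"dx": 0.000, "dy": -0.011, "dz": 0, "yaw": 0.035, "claw": 1},
{"dx": 0.001, "dy": -0.022, "dz": 0, "yaw": 0.070, "claw": 1},
```

Call:
send_rows(
  increments=[
    {"dx": 0, "dy": -0.011, "dz": 0, "yaw": 0.035, "claw": 1},
    {"dx": 0, "dy": -0.011, "dz": 0, "yaw": 0.035, "claw": 1},
  ],
)

```text
time: 23.52
tool_pos: [0.5454, 0.0146, 0.0654]
tool_rot: [0.002, 0.9, -0.436, 0.0]
contact_force: [-1.7, -5.6, -3.8]
gripper_width: 0.214
grasp_force: 61.5
```

```bash
python3 arc.py .6123 -.068 3 6 
```

```text
t 23.52 pos [0.5454 0.0146 0.0654] psi -141.7 F [-1.7 -5.6 -3.8] T [-0.82  0.36  1.  ] w 0.214 gf 61.5 q6 2.37 q1 -0.11 tilt [-0.0017 -0.0037]
{"dx": 0.000, "dy": -0.011, "dz": 0, "yaw": 0.035, "claw": 1},
{"dx": 0.001, "dy": -0.022, "dz": 0, "yaw": 0.070, "claw": 1},
```

Moment about the nut reached about 1.5 N m, so it is at its stop. Back off into the play, then lift.

Call:
send_rows(
  increments=[
    {"dx": 0.001, "dy": 0.015, "dz": 0, "yaw": -0.05, "claw": 1},
    {"dx": 0.003, "dy": 0.037, "dz": 0, "yaw": -0.116, "claw": 1},
    {"dx": 0.003, "dy": 0.037, "dz": 0, "yaw": -0.116, "claw": 1},
  ],
)

```text
time: 23.9
tool_pos: [0.5334, 0.003, 0.0662]
tool_rot: [-0.001, 0.933, -0.359, 0.002]
contact_force: [5.6, -1.3, -5.5]
gripper_width: 0.213
grasp_force: 60.4
```

```bash
python3 -c "
from h import *
st()"
```

```text
t 23.90 pos [0.5334 0.003  0.0662] psi -132.1 F [ 5.6 -1.3 -5.5] T [ 0.01 -0.43  0.33] w 0.213 gf 60.4 q6 2.17 q1 -0.13 tilt [0.0037 0.    ]
```

Call:
send_rows(
  increments=[
    {"dx": 0, "dy": 0, "dz": -0.02, "yaw": 0, "claw": 1},
    {"dx": 0, "dy": 0, "dz": -0.05, "yaw": 0, "claw": 1},
    {"dx": 0, "dy": 0, "dz": -0.1, "yaw": 0, "claw": 1},
    {"dx": 0, "dy": 0, "dz": -0.16, "yaw": 0, "claw": 1},
    {"dx": 0, "dy": 0, "dz": -0.16, "yaw": 0, "claw": 1},
    {"dx": 0, "dy": 0, "dz": -0.16, "yaw": 0, "claw": 1},
  ],
)

```text
time: 24.65
tool_pos: [0.5317, 0.0039, 0.1447]
tool_rot: [0.0, 0.933, -0.359, -0.001]
contact_force: [-0.2, 0.6, -4.5]
gripper_width: 0.21
grasp_force: 59.4
```

```bash
python3 -c "
from h import *
st(); go((.5995-.107*np.cos(np.radians(7)),.0925-.107*np.sin(np.radians(7)),.145,-83))
snap('scene','s5.png'); im=cv2.imread('pics/s5.png'); cv2.imwrite('pics/s5c.png',cv2.resize(im[110:260,250:400],None,fx=4,fy=4,interpolation=cv2.INTER_CUBIC))"
```

```text
t 24.65 pos [0.5317 0.0039 0.1447] psi -132.1 F [-0.2  0.6 -4.5] T [0.06 0.06 0.01] w 0.210 gf 59.4 q6 2.17 q1 -0.13 tilt [-0.0014  0.0005]
dx -0.1584 dy -0.0606 dz -0.0004 yaw -0.5712
```

View pics/s5c.png

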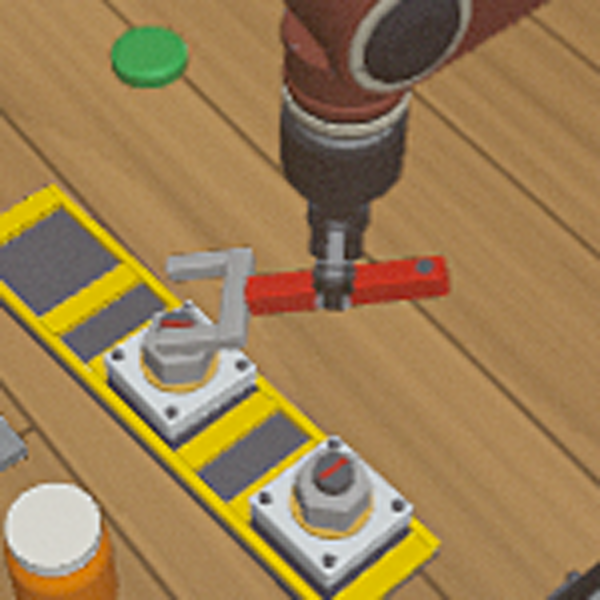

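The middle nut's stud bar has turned compared with the left one at (330,470) in the crop, so the seat moved. Now the left nut.

Call:
send_rows(
  increments=[
    {"dx": -0.158, "dy": -0.061, "dz": 0, "yaw": -0.1, "claw": 1},
    {"dx": -0.158, "dy": -0.061, "dz": 0, "yaw": -0.2, "claw": 1},
    {"dx": -0.158, "dy": -0.061, "dz": 0, "yaw": -0.3, "claw": 1},
    {"dx": -0.158, "dy": -0.061, "dz": 0, "yaw": -0.4, "claw": 1},
    {"dx": -0.158, "dy": -0.061, "dz": 0, "yaw": -0.5, "claw": 1},
    {"dx": -0.158, "dy": -0.061, "dz": 0, "yaw": -0.57, "claw": 1},
    {"dx": -0.158, "dy": -0.061, "dz": 0, "yaw": -0.57, "claw": 1},
    {"dx": -0.158, "dy": -0.061, "dz": 0, "yaw": -0.57, "claw": 1},
  ],
)

```text
time: 25.7
tool_pos: [0.4935, 0.0794, 0.1448]
tool_rot: [-0.0, 0.998, 0.06, -0.001]
contact_force: [0.5, -1.1, -4.0]
gripper_width: 0.22
grasp_force: 59.6
```

```bash
python3 wr.py 6 0 0 0 0;  python3 -c "
from h import *
st();go((.5995-.107*np.cos(np.radians(7)),.0925-.107*np.sin(np.radians(7)),.08,-83))"
```

```text
t 25.70 pos [0.4935 0.0794 0.1448] psi -83.2 F [ 0.5 -1.1 -4. ] T [-0.05  0.08  0.04] w 0.220 gf 59.6 q6 1.46 q1 0.01 tilt [-0.0017 -0.    ]
top 234 170
scene 311 143
t 25.80 pos [0.4938 0.0794 0.1453] psi -83.1 F [ 0.2  0.3 -3.6] T [0.03 0.   0.02] w 0.219 gf 59.6 q6 1.46 q1 0.01 tilt [-0.0008  0.    ]
dx -0.0009 dy -0.0003 dz 0.1306 yaw -0.0016
```

View pics/w6.png

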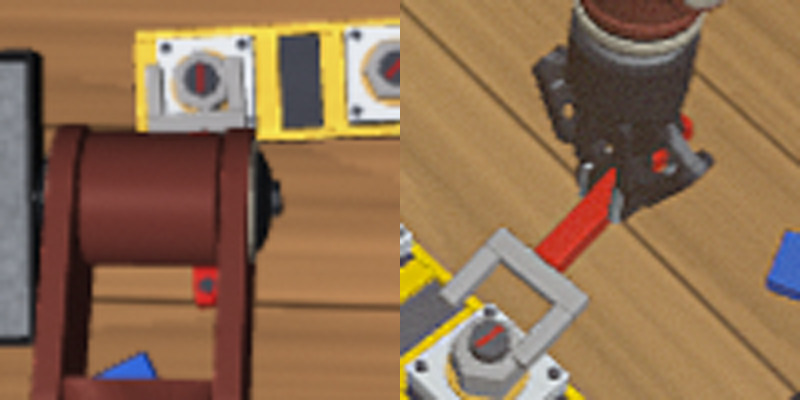

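The jaw brackets the left nut (nut at crop (201,80), prongs at 153 and 235, consistent after parallax). Descending.

Call:
send_rows(
  increments=[
    {"dx": -0.001, "dy": 0, "dz": 0.04, "yaw": 0, "claw": 1},
    {"dx": -0.001, "dy": 0, "dz": 0.07, "yaw": 0, "claw": 1},
    {"dx": -0.001, "dy": 0, "dz": 0.09, "yaw": 0, "claw": 1},
    {"dx": -0.001, "dy": 0, "dz": 0.11, "yaw": 0, "claw": 1},
    {"dx": -0.001, "dy": 0, "dz": 0.12, "yaw": 0, "claw": 1},
    {"dx": -0.001, "dy": 0, "dz": 0.13, "yaw": 0, "claw": 1},
    {"dx": -0.001, "dy": 0, "dz": 0.13, "yaw": 0, "claw": 1},
  ],
)

```text
time: 26.68
tool_pos: [0.494, 0.0795, 0.0814]
tool_rot: [-0.0, 0.998, 0.06, 0.0]
contact_force: [-1.9, -2.5, 0.7]
gripper_width: 0.215
grasp_force: 60.2
```

```bash
python3 -c "
from h import *
st()"
```

```text
t 26.68 pos [0.494  0.0795 0.0814] psi -83.1 F [-1.9 -2.5  0.7] T [-0.24 -0.01 -0.16] w 0.215 gf 60.2 q6 1.46 q1 0.01 tilt [0.0008 0.0004]
```

Call:
send_rows(
  increments=[
    {"dx": 0, "dy": 0, "dz": 0.01, "yaw": 0, "claw": 1},
    {"dx": 0, "dy": 0, "dz": 0.02, "yaw": 0, "claw": 1},
    {"dx": 0, "dy": 0, "dz": 0.03, "yaw": 0, "claw": 1},
    {"dx": 0, "dy": 0, "dz": 0.03, "yaw": 0, "claw": 1},
  ],
)

```text
time: 27.18
tool_pos: [0.4932, 0.0794, 0.065]
tool_rot: [-0.0, 0.998, 0.06, -0.0]
contact_force: [-3.4, -2.2, -0.3]
gripper_width: 0.218
grasp_force: 60.1
```

```bash
python3 arc.py .5995 .0925 5 10 15 20 25 30 35 40
```

```text
t 27.18 pos [0.4932 0.0794 0.065 ] psi -83.1 F [-3.4 -2.2 -0.3] T [-0.22  0.02 -0.14] w 0.218 gf 60.1 q6 1.46 q1 0.01 tilt [-0.001   0.0001]
{"dx": 0.001, "dy": -0.019, "dz": 0, "yaw": 0.058, "claw": 1},
{"dx": 0.003, "dy": -0.037, "dz": 0, "yaw": 0.116, "claw": 1},
{"dx": 0.007, "dy": -0.055, "dz": 0, "yaw": 0.175, "claw": 1},
{"dx": 0.013, "dy": -0.073, "dz": 0, "yaw": 0.233, "claw": 1},
{"dx": 0.020, "dy": -0.091, "dz": 0, "yaw": 0.291, "claw": 1},
{"dx": 0.028, "dy": -0.107, "dz": 0, "yaw": 0.349, "claw": 1},
{"dx": 0.038, "dy": -0.123, "dz": 0, "yaw": 0.407, "claw": 1},
{"dx": 0.050, "dy": -0.138, "dz": 0, "yaw": 0.465, "claw": 1},
```

Call:
send_rows(
  increments=[
    {"dx": 0.001, "dy": -0.019, "dz": 0, "yaw": 0.058, "claw": 1},
    {"dx": 0.003, "dy": -0.037, "dz": 0, "yaw": 0.116, "claw": 1},
    {"dx": 0.007, "dy": -0.055, "dz": 0, "yaw": 0.175, "claw": 1},
    {"dx": 0.013, "dy": -0.073, "dz": 0, "yaw": 0.233, "claw": 1},
  ],
)

```text
time: 27.68
tool_pos: [0.4961, 0.1152, 0.0655]
tool_rot: [0.002, 0.993, -0.115, 0.001]
contact_force: [0.4, -7.0, -1.9]
gripper_width: 0.216
grasp_force: 59.9
```

```bash
python3 arc.py .5995 .0925 5 10 15 20 
```

```text
t 27.68 pos [0.4961 0.1152 0.0655] psi -103.2 F [ 0.4 -7.  -1.9] T [-1.27 -0.33  0.  ] w 0.216 gf 59.9 q6 1.89 q1 0.08 tilt [ 0.0011 -0.0034]
{"dx": 0.001, "dy": -0.018, "dz": 0, "yaw": 0.058, "claw": 1},
{"dx": 0.003, "dy": -0.037, "dz": 0, "yaw": 0.116, "claw": 1},
{"dx": 0.006, "dy": -0.055, "dz": 0, "yaw": 0.175, "claw": 1},
{"dx": 0.012, "dy": -0.073, "dz": 0, "yaw": 0.233, "claw": 1},
```

Call:
send_rows(
  increments=[
    {"dx": 0.001, "dy": -0.019, "dz": 0, "yaw": 0.058, "claw": 1},
    {"dx": 0.003, "dy": -0.037, "dz": 0, "yaw": 0.116, "claw": 1},
    {"dx": 0.007, "dy": -0.055, "dz": 0, "yaw": 0.175, "claw": 1},
    {"dx": 0.013, "dy": -0.073, "dz": 0, "yaw": 0.233, "claw": 1},
  ],
)

```text
time: 28.18
tool_pos: [0.5107, 0.1489, 0.0653]
tool_rot: [0.002, 0.958, -0.286, 0.001]
contact_force: [0.4, -8.5, -1.4]
gripper_width: 0.22
grasp_force: 59.9
```

```bash
python3 arc.py .5995 .0925 5 10 15 20 
```

```text
t 28.18 pos [0.5107 0.1489 0.0653] psi -123.2 F [ 0.4 -8.5 -1.4] T [-1.52 -0.38  0.06] w 0.220 gf 59.9 q6 2.30 q1 0.15 tilt [ 0.0006 -0.0043]
{"dx": 0.001, "dy": -0.018, "dz": 0, "yaw": 0.058, "claw": 1},
{"dx": 0.003, "dy": -0.037, "dz": 0, "yaw": 0.116, "claw": 1},
{"dx": 0.006, "dy": -0.055, "dz": 0, "yaw": 0.175, "claw": 1},
{"dx": 0.012, "dy": -0.072, "dz": 0, "yaw": 0.233, "claw": 1},
```

Call:
send_rows(
  increments=[
    {"dx": 0.001, "dy": -0.018, "dz": 0, "yaw": 0.058, "claw": 1},
    {"dx": 0.003, "dy": -0.037, "dz": 0, "yaw": 0.116, "claw": 1},
    {"dx": 0.005, "dy": -0.048, "dz": 0, "yaw": 0.15, "claw": 1},
  ],
)

```text
time: 28.55
tool_pos: [0.5254, 0.167, 0.0649]
tool_rot: [0.003, 0.92, -0.391, 0.001]
contact_force: [-1.1, -9.0, -0.9]
gripper_width: 0.217
grasp_force: 60.0
```

```bash
python3 arc.py .5995 .0925 3 6 
```

```text
t 28.55 pos [0.5254 0.167  0.0649] psi -136.0 F [-1.1 -9.  -0.9] T [-1.79 -0.12  0.33] w 0.217 gf 60.0 q6 2.55 q1 0.18 tilt [-0.0011 -0.0058]
{"dx": 0.000, "dy": -0.011, "dz": 0, "yaw": 0.035, "claw": 1},
{"dx": 0.001, "dy": -0.022, "dz": 0, "yaw": 0.070, "claw": 1},
```

Call:
send_rows(
  increments=[
    {"dx": 0, "dy": -0.011, "dz": 0, "yaw": 0.035, "claw": 1},
    {"dx": 0.001, "dy": -0.018, "dz": 0, "yaw": 0.058, "claw": 1},
  ],
)

```text
time: 28.8
tool_pos: [0.5317, 0.1737, 0.0649]
tool_rot: [0.002, 0.903, -0.429, -0.0]
contact_force: [-3.8, -6.2, 0.2]
gripper_width: 0.215
grasp_force: 60.6
```

```bash
python3 arc.py .5995 .0925 3 6 
```

```text
t 28.80 pos [0.5317 0.1737 0.0649] psi -140.8 F [-3.8 -6.2  0.2] T [-1.16  0.34  1.13] w 0.215 gf 60.6 q6 2.64 q1 0.18 tilt [-0.0021 -0.0041]
{"dx": 0.000, "dy": -0.011, "dz": 0, "yaw": 0.035, "claw": 1},
{"dx": 0.001, "dy": -0.022, "dz": 0, "yaw": 0.070, "claw": 1},
```

Call:
send_rows(
  increments=[
    {"dx": 0.001, "dy": 0.015, "dz": 0, "yaw": -0.05, "claw": 1},
    {"dx": 0.003, "dy": 0.037, "dz": 0, "yaw": -0.116, "claw": 1},
    {"dx": 0.003, "dy": 0.037, "dz": 0, "yaw": -0.116, "claw": 1},
    {"dx": 0.003, "dy": 0.037, "dz": -0.02, "yaw": -0.116, "claw": 1},
    {"dx": 0.003, "dy": 0.037, "dz": -0.06, "yaw": -0.116, "claw": 1},
    {"dx": 0.003, "dy": 0.037, "dz": -0.12, "yaw": -0.116, "claw": 1},
    {"dx": 0.003, "dy": 0.037, "dz": -0.2, "yaw": -0.116, "claw": 1},
    {"dx": 0.003, "dy": 0.037, "dz": -0.2, "yaw": -0.116, "claw": 1},
    {"dx": 0.003, "dy": 0.037, "dz": -0.2, "yaw": -0.116, "claw": 1},
  ],
)

```text
time: 29.92
tool_pos: [0.5177, 0.1624, 0.1636]
tool_rot: [0.001, 0.936, -0.351, -0.002]
contact_force: [-0.1, -0.1, -3.6]
gripper_width: 0.214
grasp_force: 59.4
```

```bash
python3 -c "
from h import *
st(); go((.473,.311,.16,-87.3),(.473,.311,.012,-87.3))
snap('scene','s7.png'); im=cv2.imread('pics/s7.png'); cv2.imwrite('pics/s7c.png',cv2.resize(im[110:260,270:420],None,fx=4,fy=4,interpolation=cv2.INTER_CUBIC))"
```

```text
t 29.93 pos [0.5177 0.1624 0.1636] psi -131.1 F [-0.1 -0.1 -3.6] T [ 0.07  0.07 -0.02] w 0.214 gf 59.4 q6 2.45 q1 0.17 tilt [-0.0035  0.0001]
dx -0.2626 dy -0.1654 dz 0.0075 yaw -0.5093
dx -0.2618 dy -0.1660 dz 0.3035 yaw -0.5093
```

View pics/s7c.png

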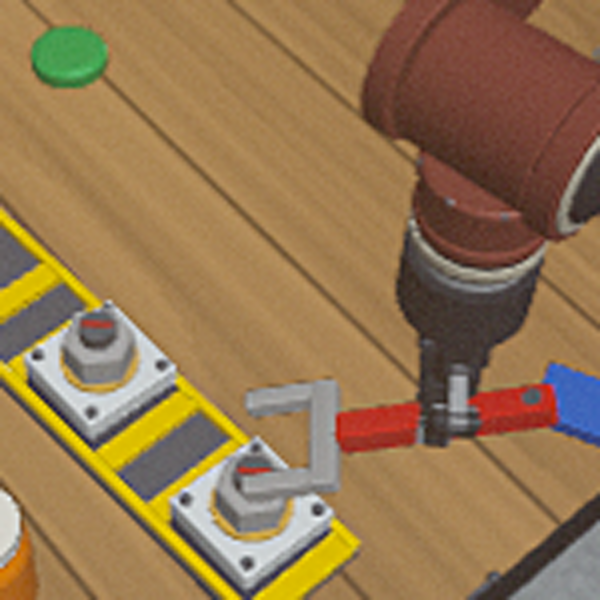

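Both stud bars have now turned by the same amount (crop (97,325) and (255,470)), so both nuts are tightened. On to the case.

Call:
send_rows(
  increments=[
    {"dx": -0.06, "dy": -0.04, "dz": -0.02, "yaw": -0.1, "claw": 1},
    {"dx": -0.12, "dy": -0.08, "dz": -0.02, "yaw": -0.2, "claw": 1},
    {"dx": -0.18, "dy": -0.12, "dz": -0.02, "yaw": -0.3, "claw": 1},
    {"dx": -0.22, "dy": -0.15, "dz": 0, "yaw": -0.4, "claw": 1},
    {"dx": -0.262, "dy": -0.166, "dz": 0.01, "yaw": -0.5, "claw": 1},
    {"dx": -0.262, "dy": -0.166, "dz": 0.05, "yaw": -0.509, "claw": 1},
    {"dx": -0.262, "dy": -0.166, "dz": 0.1, "yaw": -0.509, "claw": 1},
    {"dx": -0.262, "dy": -0.166, "dz": 0.13, "yaw": -0.509, "claw": 1},
    {"dx": -0.262, "dy": -0.166, "dz": 0.13, "yaw": -0.509, "claw": 1},
  ],
)

```text
time: 31.1
tool_pos: [0.473, 0.3095, 0.0978]
tool_rot: [0.001, 1.0, 0.023, -0.002]
contact_force: [-0.8, 0.4, -3.9]
gripper_width: 0.213
grasp_force: 59.4
```

```bash
python3 wr.py 8 0 0 0 0; python3 -c "
from h import *
go((.473,.311,.05,-87.3),(.473,.311,.012,-87.3))"
```

```text
t 31.10 pos [0.473  0.3095 0.0978] psi -87.4 F [-0.8  0.4 -3.9] T [-0.02  0.08 -0.02] w 0.213 gf 59.4 q6 1.97 q1 0.45 tilt [-0.0049 -0.0025]
top 164 175
scene 376 210
dx -0.0038 dy -0.0010 dz 0.1017 yaw -0.0006
dx -0.0038 dy -0.0010 dz 0.1777 yaw -0.0006
```

View pics/w8.png

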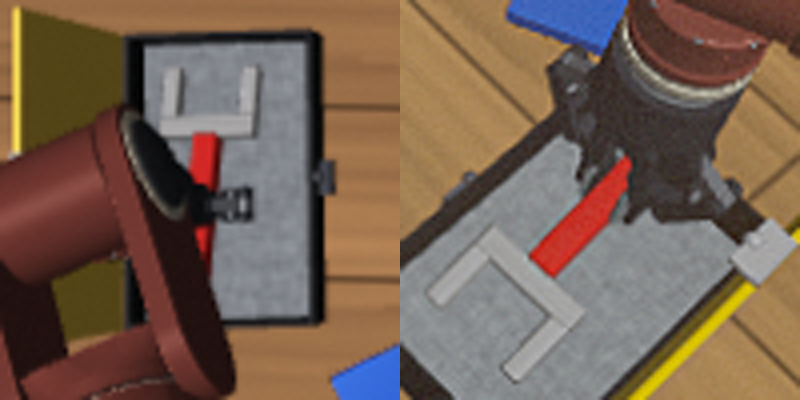

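The spanner is over the open case, inside all walls. Lower and release.

Call:
send_rows(
  increments=[
    {"dx": -0.004, "dy": 0, "dz": 0.06, "yaw": 0, "claw": 1},
    {"dx": -0.004, "dy": 0, "dz": 0.11, "yaw": 0, "claw": 1},
    {"dx": -0.004, "dy": 0, "dz": 0.14, "yaw": 0, "claw": 1},
    {"dx": -0.004, "dy": 0, "dz": 0.16, "yaw": 0, "claw": 1},
    {"dx": -0.004, "dy": 0, "dz": 0.174, "yaw": 0, "claw": 1},
    {"dx": -0.004, "dy": 0, "dz": 0.174, "yaw": 0, "claw": 1},
  ],
)

```text
time: 31.95
tool_pos: [0.4734, 0.3113, 0.0147]
tool_rot: [-0.001, 1.0, 0.024, 0.001]
contact_force: [-3.2, 0.3, 1.5]
gripper_width: 0.215
grasp_force: 60.5
```

```bash
python3 -c "
from h import *
st()"
```

```text
t 31.95 pos [0.4734 0.3113 0.0147] psi -87.3 F [-3.2  0.3  1.5] T [0.08 0.11 0.03] w 0.215 gf 60.5 q6 1.97 q1 0.45 tilt [0.0015 0.001 ]
```

Call:
send_rows(
  increments=[
    {"dx": 0, "dy": 0, "dz": 0, "yaw": 0, "claw": 0.2},
    {"dx": 0, "dy": 0, "dz": 0, "yaw": 0, "claw": -0.2},
    {"dx": 0, "dy": 0, "dz": 0, "yaw": 0, "claw": -0.2},
    {"dx": 0, "dy": 0, "dz": 0, "yaw": 0, "claw": -0.2},
    {"dx": 0, "dy": 0, "dz": -0.02, "yaw": 0, "claw": -0.2},
    {"dx": 0, "dy": 0, "dz": -0.1, "yaw": 0, "claw": -0.2},
    {"dx": 0, "dy": 0, "dz": -0.2, "yaw": 0, "claw": -0.2},
    {"dx": 0, "dy": 0, "dz": -0.3, "yaw": 0, "claw": 0.5},
    {"dx": 0, "dy": 0, "dz": -0.4, "yaw": 0, "claw": 1},
    {"dx": 0, "dy": 0, "dz": -0.5, "yaw": 0, "claw": 1},
    {"dx": 0, "dy": 0, "dz": -0.6, "yaw": 0, "claw": 1},
    {"dx": 0, "dy": 0, "dz": -0.6, "yaw": 0, "claw": 1},
    {"dx": 0, "dy": 0, "dz": -0.6, "yaw": 0, "claw": 1},
  ],
)

```text
time: 33.58
tool_pos: [0.4724, 0.3106, 0.3138]
tool_rot: [-0.0, 1.0, 0.024, 0.0]
contact_force: [0.0, 0.3, -0.5]
gripper_width: -0.002
grasp_force: 0.0
```

```bash
python3 -c "
from h import *
st()
snap('scene','s9.png'); im=cv2.imread('pics/s9.png'); cv2.imwrite('pics/s9c.png',cv2.resize(im[210:350,340:520],None,fx=4,fy=4,interpolation=cv2.INTER_CUBIC))
hsv=cv2.cvtColor(im,cv2.COLOR_BGR2HSV); m=cv2.inRange(hsv,(0,150,80),(8,255,255))|cv2.inRange(hsv,(172,150,80),(180,255,255)); m[:230]=0;m[330:]=0;m[:,:360]=0;m[:,480:]=0
w=np.array([onz('scene',q,.027)[:2] for q in cv2.findNonZero(m)[:,0]],np.float32); print(cv2.minAreaRect(w*1000), w.mean(0))
go((.494,.52,.32,3),(.494,.52,.13,3))"
```

```text
t 33.58 pos [0.4724 0.3106 0.3138] psi -87.3 F [ 0.   0.3 -0.5] T [-0.06 -0.05 -0.01] w -0.002 gf 0.0 q6 1.97 q1 0.45 tilt [0.0002 0.0001]
((449.8721923828125, 353.5908508300781), (21.05000114440918, 136.94723510742188), 87.74443054199219) [0.4540338  0.35329142]
dx 0.0637 dy -0.4166 dz -0.0154 yaw -1.0506
dx 0.0644 dy -0.4169 dz 0.3646 yaw -1.0506
```

View pics/s9c.png

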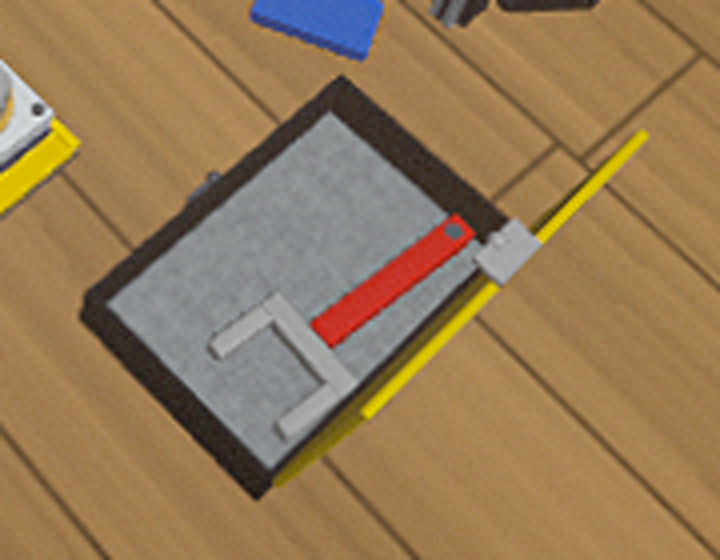

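The spanner lies flat in the case but shifted towards the lid side (handle centre (.450,.354) m; in-case x about 43 mm, within 70). Acceptable. Now the lid, pushing from behind.

```bash
python3 -c "
from h import *
go((.52,.50,.31,None),(.52,.50,.16,None),(.52,.44,.16,None),(.52,.40,.18,None))"
```

```text
dx 0.1138 dy -0.3742 dz 0.0045 yaw 0.0000
dx 0.1144 dy -0.3744 dz 0.3045 yaw 0.0000
dx 0.1087 dy -0.2545 dz 0.3046 yaw 0.0000
dx 0.1049 dy -0.1746 dz 0.2647 yaw 0.0000
```

Call:
send_rows(
  increments=[
    {"dx": 0.06, "dy": -0.12, "dz": 0, "yaw": 0, "claw": 1},
    {"dx": 0.114, "dy": -0.24, "dz": 0, "yaw": 0, "claw": 1},
    {"dx": 0.114, "dy": -0.36, "dz": 0, "yaw": 0, "claw": 1},
    {"dx": 0.114, "dy": -0.374, "dz": 0, "yaw": 0, "claw": 1},
    {"dx": 0.114, "dy": -0.374, "dz": 0.1, "yaw": 0, "claw": 1},
    {"dx": 0.114, "dy": -0.374, "dz": 0.2, "yaw": 0, "claw": 1},
    {"dx": 0.114, "dy": -0.374, "dz": 0.28, "yaw": 0, "claw": 1},
    {"dx": 0.114, "dy": -0.374, "dz": 0.3, "yaw": 0, "claw": 1},
    {"dx": 0.114, "dy": -0.374, "dz": 0.3, "yaw": 0, "claw": 1},
  ],
)

```text
time: 34.75
tool_pos: [0.5205, 0.4996, 0.1634]
tool_rot: [0.0, 1.0, 0.023, -0.001]
contact_force: [-0.3, 0.3, 0.5]
gripper_width: -0.001
grasp_force: 0.0
```

```bash
python3 -c "
from h import *
st()
a=np.radians([95,85,75,65,55,45,35,25,15])
go(*[(.52,.391-.13*np.cos(t)+.014,.052+.13*np.sin(t),None) for t in a])"
```

```text
t 34.75 pos [0.5205 0.4996 0.1634] psi -87.3 F [-0.3  0.3  0.5] T [ 0.03  0.01 -0.02] w -0.001 gf 0.0 q6 2.19 q1 0.66 tilt [-0.001 -0.001]
dx -0.0089 dy 0.1663 dz -0.0361 yaw 0.0000
dx -0.0110 dy 0.2115 dz -0.0361 yaw 0.0000
dx -0.0131 dy 0.2561 dz -0.0282 yaw 0.0000
dx -0.0151 dy 0.2986 dz -0.0126 yaw 0.0000
dx -0.0169 dy 0.3378 dz 0.0101 yaw 0.0000
dx -0.0185 dy 0.3725 dz 0.0392 yaw 0.0000
dx -0.0198 dy 0.4015 dz 0.0740 yaw 0.0000
dx -0.0208 dy 0.4241 dz 0.1133 yaw 0.0000
dx -0.0215 dy 0.4396 dz 0.1559 yaw 0.0000
```

Call:
send_rows(
  increments=[
    {"dx": 0, "dy": 0.06, "dz": -0.01, "yaw": 0, "claw": 1},
    {"dx": 0, "dy": 0.12, "dz": -0.02, "yaw": 0, "claw": 1},
    {"dx": -0.005, "dy": 0.166, "dz": -0.036, "yaw": 0, "claw": 1},
    {"dx": -0.01, "dy": 0.21, "dz": -0.036, "yaw": 0, "claw": 1},
    {"dx": -0.012, "dy": 0.256, "dz": -0.028, "yaw": 0, "claw": 1},
    {"dx": -0.012, "dy": 0.256, "dz": -0.028, "yaw": 0, "claw": 1},
  ],
)

```text
time: 35.5
tool_pos: [0.5206, 0.3704, 0.1775]
tool_rot: [0.0, 1.0, 0.023, -0.0]
contact_force: [0.3, -0.1, 0.2]
gripper_width: 0.001
grasp_force: 0.0
```

```bash
python3 -c "
from h import *
st()"
```

```text
t 35.50 pos [0.5206 0.3704 0.1775] psi -87.4 F [ 0.3 -0.1  0.2] T [-0.01 -0.05  0.04] w 0.001 gf 0.0 q6 2.03 q1 0.50 tilt [-0.0009 -0.0009]
```

Call:
send_rows(
  increments=[
    {"dx": 0, "dy": 0.043, "dz": 0.016, "yaw": 0, "claw": 1},
    {"dx": 0, "dy": 0.082, "dz": 0.038, "yaw": 0, "claw": 1},
    {"dx": 0, "dy": 0.116, "dz": 0.067, "yaw": 0, "claw": 1},
    {"dx": 0, "dy": 0.145, "dz": 0.102, "yaw": 0, "claw": 1},
    {"dx": 0, "dy": 0.168, "dz": 0.141, "yaw": 0, "claw": 1},
    {"dx": 0, "dy": 0.168, "dz": 0.141, "yaw": 0, "claw": 1},
  ],
)

```text
time: 36.25
tool_pos: [0.5228, 0.2865, 0.1038]
tool_rot: [0.001, 1.0, 0.023, -0.003]
contact_force: [0.3, 0.2, -0.4]
gripper_width: -0.001
grasp_force: 0.0
```

```bash
python3 -c "
from h import *
st()
go((.52,.255,.085,None),(.52,.255,.06,None),(.52,.255,.05,None))
snap('scene','s10.png'); im=cv2.imread('pics/s10.png'); cv2.imwrite('pics/s10c.png',cv2.resize(im[180:350,320:520],None,fx=3,fy=3))"
```

```text
t 36.25 pos [0.5228 0.2865 0.1038] psi -87.4 F [ 0.3  0.2 -0.4] T [ 0.03  0.   -0.03] w -0.001 gf 0.0 q6 1.90 q1 0.38 tilt [-0.0056 -0.0022]
dx -0.0082 dy 0.0627 dz 0.0378 yaw 0.0000
dx -0.0079 dy 0.0626 dz 0.0878 yaw 0.0000
dx -0.0078 dy 0.0626 dz 0.1078 yaw 0.0000
```

View pics/s10c.png

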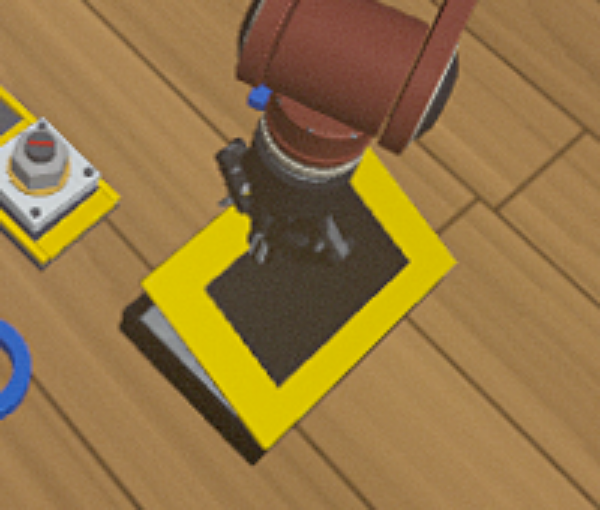

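The lid is partly down, following the fingers. Press it shut.

Call:
send_rows(
  increments=[
    {"dx": -0.003, "dy": 0.03, "dz": 0.02, "yaw": 0, "claw": 1},
    {"dx": -0.006, "dy": 0.055, "dz": 0.05, "yaw": 0, "claw": 1},
    {"dx": -0.006, "dy": 0.06, "dz": 0.075, "yaw": 0, "claw": 1},
    {"dx": -0.006, "dy": 0.06, "dz": 0.09, "yaw": 0, "claw": 1},
    {"dx": -0.006, "dy": 0.06, "dz": 0.09, "yaw": 0, "claw": 1},
  ],
)

```text
time: 36.92
tool_pos: [0.5228, 0.258, 0.0615]
tool_rot: [0.0, 1.0, 0.024, -0.001]
contact_force: [-0.2, -0.3, 0.2]
gripper_width: -0.004
grasp_force: 0.0
```

```bash
python3 -c "
from h import *
st()"
```

```text
t 36.92 pos [0.5228 0.258  0.0615] psi -87.3 F [-0.2 -0.3  0.2] T [ 0.02 -0.01 -0.02] w -0.004 gf 0.0 q6 1.85 q1 0.33 tilt [-0.0011 -0.0002]
```

Call:
send_rows(
  increments=[
    {"dx": 0, "dy": 0, "dz": 0.01, "yaw": 0, "claw": 1},
    {"dx": 0, "dy": 0, "dz": 0.016, "yaw": 0, "claw": 1},
    {"dx": 0, "dy": 0, "dz": 0.016, "yaw": 0, "claw": 1},
  ],
)

```text
time: 37.3
tool_pos: [0.5233, 0.2584, 0.0544]
tool_rot: [-0.0, 1.0, 0.024, 0.0]
contact_force: [-0.8, 0.5, -0.8]
gripper_width: 0.003
grasp_force: 0.0
```

```bash
python3 -c "
from h import *
st()"
```

```text
t 37.30 pos [0.5233 0.2584 0.0544] psi -87.3 F [-0.8  0.5 -0.8] T [ 0.01  0.04 -0.04] w 0.003 gf 0.0 q6 1.85 q1 0.33 tilt [0.0007 0.0006]
```

Call:
send_rows(
  increments=[
    {"dx": 0, "dy": 0, "dz": 0.006, "yaw": 0, "claw": 1},
    {"dx": 0, "dy": 0, "dz": 0.01, "yaw": 0, "claw": 1},
    {"dx": 0, "dy": 0, "dz": 0.01, "yaw": 0, "claw": 1},
  ],
)

```text
time: 37.67
tool_pos: [0.5236, 0.2585, 0.0517]
tool_rot: [-0.0, 1.0, 0.024, -0.0]
contact_force: [-6.4, -1.9, 14.2]
gripper_width: -0.003
grasp_force: 7.1
```

```bash
python3 -c "
from h import *
st()"
```

```text
t 37.67 pos [0.5236 0.2585 0.0517] psi -87.3 F [-6.4 -1.9 14.2] T [-0.46  1.12 -0.01] w -0.003 gf 7.1 q6 1.85 q1 0.33 tilt [-0.      0.0001]
```

Call:
send_rows(
  increments=[
    {"dx": 0, "dy": 0, "dz": 0.006, "yaw": 0, "claw": 1},
    {"dx": 0, "dy": 0, "dz": 0.008, "yaw": 0, "claw": 1},
    {"dx": 0, "dy": 0, "dz": 0.008, "yaw": 0, "claw": 1},
  ],
)

```text
time: 38.05
tool_pos: [0.5238, 0.2586, 0.0514]
tool_rot: [0.0, 1.0, 0.024, -0.001]
contact_force: [-16.4, -6.0, 33.7]
gripper_width: -0.002
grasp_force: 16.8
```

```bash
python3 -c "
from h import *
st()"
```

```text
t 38.05 pos [0.5238 0.2586 0.0514] psi -87.3 F [-16.4  -6.   33.7] T [-1.1   2.79  0.05] w -0.002 gf 16.8 q6 1.85 q1 0.33 tilt [-0.0013 -0.0007]
```

Firm at z = 0.0515 m with 34 N, so the lid is down on its wall. Lift away and check.

Call:
send_rows(
  increments=[
    {"dx": 0, "dy": 0, "dz": -0.03, "yaw": 0, "claw": 1},
    {"dx": 0, "dy": 0, "dz": -0.12, "yaw": 0, "claw": 1},
    {"dx": 0, "dy": 0.1, "dz": -0.24, "yaw": 0, "claw": 1},
    {"dx": 0, "dy": 0.22, "dz": -0.36, "yaw": 0, "claw": 1},
    {"dx": 0, "dy": 0.34, "dz": -0.45, "yaw": 0, "claw": 1},
    {"dx": 0, "dy": 0.46, "dz": -0.45, "yaw": 0, "claw": 1},
    {"dx": 0, "dy": 0.58, "dz": -0.45, "yaw": 0, "claw": 1},
    {"dx": 0, "dy": 0.6, "dz": -0.45, "yaw": 0, "claw": 1},
    {"dx": 0, "dy": 0.6, "dz": -0.45, "yaw": 0, "claw": 1},
  ],
)

```text
time: 39.17
tool_pos: [0.5375, -0.0442, 0.2703]
tool_rot: [0.0, 1.0, 0.021, 0.0]
contact_force: [0.4, 0.0, -0.6]
gripper_width: -0.002
grasp_force: 0.0
```

```bash
python3 -c "
from h import *
st()
snap('scene','s11.png'); im=cv2.imread('pics/s11.png')
hsv=cv2.cvtColor(im,cv2.COLOR_BGR2HSV); m=cv2.inRange(hsv,(22,120,80),(34,255,255)); m[:215]=0;m[345:]=0;m[:,:357]=0;m[:,520:]=0
R=cv2.boxPoints(cv2.minAreaRect(cv2.findNonZero(m))); h=cv2.approxPolyDP(cv2.convexHull(cv2.findNonZero(m)),5,True)[:,0]; print([onz('scene',q,.052)[:2].round(4) for q in h])
cv2.imwrite('pics/s11c.png',cv2.resize(im[170:350,250:500],None,fx=3,fy=3))"
```

```text
t 39.17 pos [ 0.5375 -0.0442  0.2703] psi -87.6 F [ 0.4  0.  -0.6] T [-0.04  0.04 -0.03] w -0.002 gf 0.0 q6 1.31 q1 -0.22 tilt [ 0.0006 -0.0003]
[array([0.3693, 0.3869]), array([0.6175, 0.3981]), array([0.6256, 0.237 ]), array([0.5601, 0.1494]), array([0.3766, 0.2227])]
```

View pics/s11c.png

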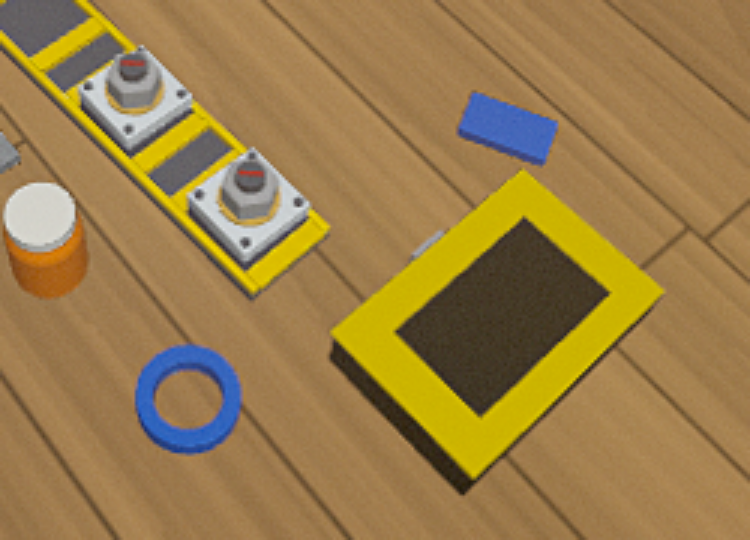

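The lid sits flat on the case, both stud bars are turned equally, and the bystanders are in place. Handing in.

```bash
python3 -c "
from plant import manip
print(manip.job_done())"
```

```text
the job is handed in; nothing more can be done
None
```

I handed the job in at about 39 s, with no verdict returned: both nuts present were spun snug by hand and pulled to their stops with the spanner, and the spanner lies in the case with the lid pressed shut.

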